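Pack the two-layer water-point kit

TASK

Pack the water-point kit into the open case, whose liner lies loosely a little forward or back in the shell, so feel for it: lay the brass ball valve (red handle up) and the brass wall-plate elbow down in their moulded nests in the bottom of the case, then fit the blue divider over them, its two tongues under the lip of the front wall and its rear edge pressed down until both red latches snap over it. Last, lay the pressure gauge, dial up, in its recess on the fitted divider: set it down, do not drop it. Leave the other things on the bench where they are.

Things in the scene. Friction and masses are not known exactly. Their poses are not given: they have to be found in the camera images.
- case: Dark shell of an open case, fixed; 197 mm in x, 278 in y, rim 60 mm high. Origin: centre of its underside; x from the front (by the robot: red clasps, handle) to the hinges (lid laid back beyond, not over 60 mm high), y left, z up. In it lies the grey liner that holds everything, shifted bodily along x up to 12 mm forward or back of the middle: how far is not reported. It does not move.
- front_lip (a point): Middle of the inner edge of the liner's front lip, on its underside, if the liner lay in the middle (axes as the case, 67 mm up). The lip, 9 mm thick, overhangs 8 mm from the liner's front wall over its whole width, 9 mm above the ledge. The divider cannot pass it level: tilted 12 to 20 degrees, front edge down, its tongues slide under it to the wall.
- divider_home (a point): Where the centre of the divider's underside comes to rest if the liner lies in the middle: on a ledge round the liner, top 58 mm above the bench, 12 mm wide in front, 10 elsewhere; axes as the case. Liner inside: x +-78, y +-130 mm from here, walls 3 mm, rim 76 mm above the bench. The divider has 2.5 mm of play in x and 4 in y either way.
- latch_left (a joint): Red spring latch in the liner's rear wall at y = +70 mm, 34 mm wide. 0: sprung out; grows to 0.011 m as pushed back. Out, its nose reaches 9 mm in from the wall, flat underside 64.5 mm up (1.5 mm above the seated plate); its face slopes back 25 degrees from upright to 88 mm up. An edge pressed down pushes it back, then it springs out over the edge.
- latch_right (a joint): The same latch at y = -70 mm. Spring 1.2 N when out plus 0.15 N per mm. Both together take about 5 to 8 N at the divider's rear edge, 10 to 16 N if pressed at its handle.
- valve_nest (a point): Centre of the floor of the valve's nest if the liner lay in the middle (case x 0, y -62 mm; axes as the case). Nest 82 mm in x by 36 in y, 12 mm deep, floor 6 mm above the bench, sunk in the liner's moulded bottom (18 mm). The valve lies in it along x, either way round.
- elbow_nest (a point): Floor of the elbow's nest, under the socket's axis, if the liner lay in the middle (case x 20, y 62 mm; axes as the case). Nest 46 mm in x by 62 in y for the flange, with a trough 34 mm wide reaching 50 mm to -x (towards the front wall) for the inlet; 12 mm deep, floor 6 mm above the bench.
- divider_grip (a point): Middle of the divider's handle, 19 mm above its underside. Blue plate 5 mm thick, x -68..75.5 and y +-126 mm from here, flat on the bench at the left; x to its rear edge. Two tongues 44 mm wide, 4.5 mm thick, at y +-60 mm, underside flush, reach to x = -75.5 mm. Handle: rib 10 mm in x, 36 in y, 5 to 33 mm above the underside. 0.26 kg.
- gauge_nest (a point): Centre of the gauge recess on the divider's upper face, 20 mm in x and 72 mm in y from the handle; axes as the divider, moves with it. Square of 56 mm within ribs 8 mm high, with a 22 mm gap on the front (-x) side for the stem, which lies to -x. (The other half of the divider holds six spare gaskets.)
- valve_center (a point): Brass ball valve lying with its red bar handle up, at the robot's right; point 24 mm above its underside. Body along x, 76 mm long, 30 mm high and 30 mm wide; its middle (36 mm long) has flat upright sides to grip by, its ends are octagons. Handle bar 50 mm in x, 10 mm in y, from 36 to 48 mm above the underside. 0.24 kg.
- elbow_center (a point): Brass wall-plate elbow standing on its flange, at the robot's right; point on the upright socket's axis, 18 mm above the underside. Flange 40 mm in x, 56 in y, 5 thick. Socket up to 36 mm, its hexagon collar (18 to 36 mm) 28 mm across the flats facing +-y. Inlet to -x, 46 mm long from the axis, 28 mm wide, up to 29 mm high. 0.20 kg.
- gauge_center (a point): Pressure gauge lying dial up at the robot's right: black round body 50 mm across, 27 mm thick; point at its centre, 13.5 mm above the underside. Brass stem 14 to 16 mm wide to -x, reaching 54 mm from the centre. 0.15 kg.
- gauge: The same gauge; origin at the centre of its underside.
- coupling: Short brass hex coupling, 36 mm across flats, 30 mm high, lying about near the parts; not part of the kit. Origin: centre of its underside.
- pliers: Slip-joint pliers with red handles, 240 mm long, lying flat at the left; not part of the kit. Origin: centre of its underside.
- screwdriver: Screwdriver with yellow handle, lying flat at the right; not part of the kit. Origin: centre of its underside.
- pipe_cutter: Red C-shaped pipe cutter, 150 mm long, lying flat, 25 mm high; not part of the kit. Origin: centre of its underside.
- sealant_tin: Black screw-top tin of jointing compound with a red band, 65 mm wide and 65 mm high; not part of the kit. Origin: centre of its underside.
Things that resemble listed ones, but are neither listed nor needed, are in the scene too. Several things look just like the gauge: the one meant starts farthest from the robot's base. What is shaped like the part that bears elbow_center but orange is not meant.

How it is judged:
On the way, in this order (a step that is already met when the one before it is completed fails the run):
1. the valve and the elbow lie in their nests in the bottom of the case (x of valve_center in the frame of valve_nest between -0.017 and 0.017 m and y of valve_center in the frame of valve_nest between -0.006 and 0.006 m and z of valve_center in the frame of valve_nest between 0.021 and 0.027 m and angle between each of valve_center, elbow_center's own z axis and vertical below 0.08 rad and x of elbow_center in the frame of elbow_nest between -0.017 and 0.017 m and y of elbow_center in the frame of elbow_nest between -0.006 and 0.006 m and z of elbow_center in the frame of elbow_nest between 0.015 and 0.021 m), for 0.2 s.
2. the divider is home on the ledge above them, tongues under the lip and both latches snapped over it (all of step 1 and x of divider_grip in the frame of divider_home between -0.017 and 0.017 m and y of divider_grip in the frame of divider_home between -0.007 and 0.007 m and z of divider_grip in the frame of divider_home between 0.016 and 0.022 m and angle between divider_grip's own z axis and vertical below 0.035 rad and value of joint each of latch_left, latch_right below 0.002 m), for 0.2 s.
At the end, for the whole second after the job is handed in: Valve and elbow down in their nests, wherever the liner lies (y 6 mm, height 3 mm), gauge in its recess (6 mm, height 3 mm) and still, all upright to 0.08 rad; divider down on the ledge (y 7 mm, height 3 mm, level to 2 degrees) with both latches out over its edge (below 2 mm) (all of step 2 and x of gauge_center in the frame of gauge_nest between -0.006 and 0.006 m and y of gauge_center in the frame of gauge_nest between -0.006 and 0.006 m and z of gauge_center in the frame of gauge_nest between 0.0105 and 0.0165 m and angle between gauge_center's own z axis and vertical below 0.08 rad and linear speed of gauge below 0.02 m/s); the robot touches nothing.
It fails at once if the gauge is dropped: it moves faster than 0.5 m/s while no finger touches it (contact force between the fingers and gauge below 0.05 N and linear speed of gauge above 0.5 m/s).
It fails at once if one of the other things on the bench is moved by more than 30 mm (distance of any of coupling, pliers, screwdriver, pipe_cutter, sealant_tin from where it was at the start of the episode above 0.03 m).
It also fails if it takes over 72 s, if anything falls off the work surface, if the arm or the gripper's body presses on something with over 40 N, if the wrist force passes 120 N, or if a joint passes its speed limit or range.

ROBOT

A 6-joint arm with a two-finger parallel gripper is mounted at the origin on the work surface. World frame = base frame: x ahead of the robot, y to its left, z up, the work surface at z = 0. Lengths are in m, angles in rad, forces in N, time in s.
With the tool pointing down it reaches from about 0.275 to 0.75 m from the base axis. Payload 10.2 kg.
Tool frame: the origin (TCP) lies at the very end of the fingers, on their centre line; the grasp point (between the pads) lies 19 mm behind it; y points along the fingers, x is the direction in which the jaws open and shut, and the axes are right-handed (so a half turn about y gives the same grasp; the last joint's range is limited). The gripper opens to 88 mm and grips with 3 to 60 N. Pads are 18 mm wide; open, the fingers measure 123 mm over their backs; the gripper's body (75 mm by 187 mm) begins 45 mm behind the grasp point.
Start: joints at [1.069, 0.313, 1.498, -0, 1.331, -0.223], TCP at [0.144, 0.505, 0.239] pointing down, gripper open.
Joint ranges: [-2.94, 2.94], [-0.97, 2.17], [0.19, 2.56], [-1.23, 4.37], [0.02, 3.11], [-2.88, 2.88]. Speed limits (rad/s): [2.39, 2.39, 3.01, 3.14, 3.14, 3.14].

INTERFACE

Orientations are given as a unit quaternion [w, x, y, z].
In Python, from cell import get_state, optics, hand_in gives the robot as it stands. The module is installed in compiled form; this text tells all that it offers.
- The arm moves only by the shell command python3 -m jog 'ROWS'. ROWS is JSON, a list of rows, each a list of 3 entries, a list of its own where there are three numbers: the shift along the tool's x, y, z normalised to -1 to 1, where 1 is 5 cm, then the turn, a rotation vector about the tool's x, y, z normalised to -1 to 1, where 1 is 0.15 rad, then the opening, from -1 (shut) to 1 (fully open). In form: [[[tx, ty, tz], [wx, wy, wz], hand], ...]. A call has exactly 5 rows; each row shifts and turns the pose as measured when the row begins, along the tool's axes as they then stand; what a row does not reach is not made up. A row lasts 1/10 s, in which the tool goes at most 50 mm and 8.59 degrees, less where a joint would pass 70% of its speed; a pose out of reach is approached as far as the arm can. A call with a number of a shift or a turn outside -1 to 1 is refused whole. A call with a gripper value outside its range is refused whole. The fingers move at their own pace and stop on an object; the grip force is fixed at half the most. Time passes only in rows, so rows that do not move let the fingers close, or fill a call up. It gives the time, the measured TCP pose, the force and the opening at its end, in the units of the state.
- get_state(): the state, without advancing time (a new reading comes with each control period).
- optics.grab_frame(name): name is "side" or "top" or "wrist"; returns a dict with "image" (384x512x3 uint8, blue, green, red), "K" (3x3 intrinsics, pixels), "world_from_camera" (4x4, takes a point from camera to world coordinates). Camera axes: x right, y down, z forward; pixel columns grow to the right and rows downward; lengths in m; the calibration is good to about 2 mm. The wrist camera is an equidistant fisheye: a pixel r from the principal point sees the ray r / f radians off the axis. A picture is of the moment at which its call begins. There is no depth.
- hand_in(): hands the job in, once; it reports no verdict.
The state is a dict: "t": time; "joint_pos": joint angles; "dq": joint speeds; "effort": joint torques, N m; "position": TCP position; "ee_rot": TCP orientation; "wrist_force": force on the tool from outside, world axes, zero at the start; "wrist_torque": the same for the moment, N m; "gripper_width": finger opening in m.
Only numpy, scipy, OpenCV 4.12 (cv2) and the standard library are available. Lean on these libraries where they do the work, as an engineer would, in place of code of your own. Each camera call takes 0.05 s, during which the arm holds its last target.

## Working session

There is one attempt and no reset: what is moved stays moved. The work goes in short steps, Python scripts to look and compute and a shell command to move; the robot and the scene stay as the last step left them, time stands still between calls to the robot, and variables do not carry over. Pictures are saved under pics/ and viewed, and the job is handed in when it is done.

```bash
mkdir -p pics; ls; python3 - <<'E'
from cell import get_state, optics
import cv2
s=get_state(); print(s)
for n in ["side","top","wrist"]:
    f=optics.grab_frame(n); cv2.imwrite(f"pics/{n}0.png",f["image"]); print(n,f["K"],f["world_from_camera"].round(4).tolist())
E
```

```text
pics
{'t': 0.0, 'joint_pos': array([ 1.06857759e+00,  3.13498212e-01,  1.49844012e+00,  2.46341782e-05,
        1.33098835e+00, -2.23395729e-01]), 'dq': array([-7.32208645e-04, -7.25255321e-05,  1.14038497e-03,  4.87242090e-04,
       -1.62830840e-03,  2.26153609e-04]), 'effort': array([-5.74887345e-04, -4.02208042e+01, -2.52268893e+01,  6.93872734e-02,
        3.53032281e-02, -1.00329730e-04]), 'position': array([0.14437656, 0.50450517, 0.23813526]), 'ee_rot': array([-0.56444455,  0.56481599,  0.42523342, -0.42610067]), 'wrist_force': array([-0.76651371, -0.3868161 , -0.15329814]), 'wrist_torque': array([-0.01627843,  0.03405985, -0.04707466]), 'gripper_width': 0.0882576122924927}
side [[497.05965599   0.         260.05810971]
 [  0.         497.05965599 199.10708375]
 [  0.           0.           1.        ]] [[0.9914, -0.1061, 0.0763, 0.4094], [-0.129, -0.6998, 0.7026, -1.0692], [-0.0211, -0.7064, -0.7075, 1.0757], [0.0, 0.0, 0.0, 1.0]]
top [[346.71356899   0.         261.10798321]
 [  0.         346.71356899 190.40203291]
 [  0.           0.           1.        ]] [[0.0133, -0.98, 0.1986, 0.263], [-0.9999, -0.0146, -0.0054, -0.0423], [0.0081, -0.1985, -0.9801, 1.3141], [0.0, 0.0, 0.0, 1.0]]
wrist [[297.31863964   0.         258.65793623]
 [  0.         297.31863964 193.75887036]
 [  0.           0.           1.        ]] [[0.2764, 0.9103, 0.3081, 0.063], [0.961, -0.2614, -0.09, 0.5272], [-0.0014, 0.321, -0.9471, 0.384], [0.0, 0.0, 0.0, 1.0]]
```

View pics/top0.png

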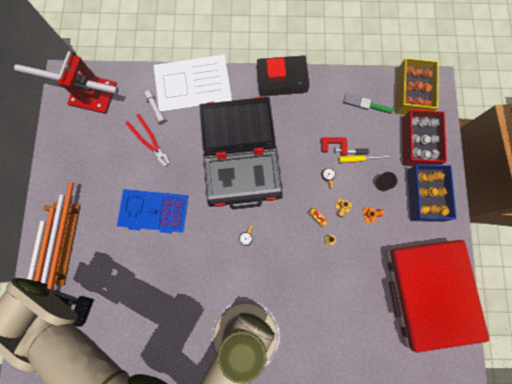

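View pics/side0.png

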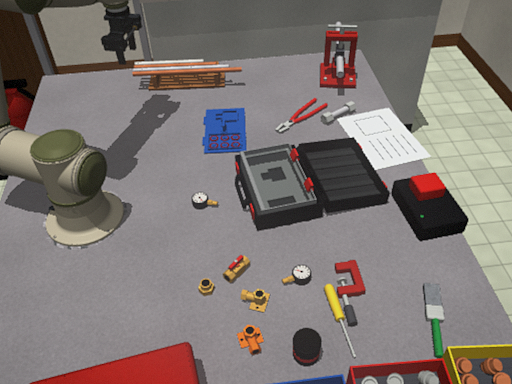

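View pics/wrist0.png

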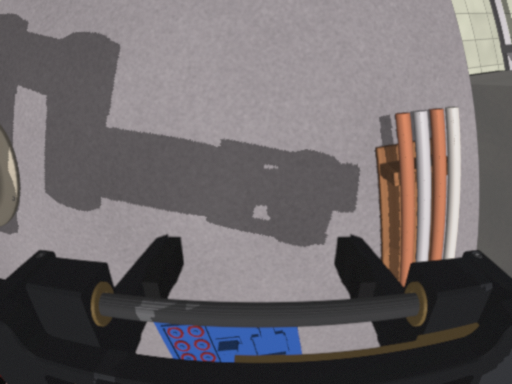

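```bash
cat > h.py <<'E'
import numpy as np, cv2
from scipy.spatial.transform import Rotation as R
from cell import get_state, optics
def ray(f,u,v,fish=False):
    K=f["K"];T=f["world_from_camera"]
    x=(u-K[0,2])/K[0,0];y=(v-K[1,2])/K[1,1]
    if fish:
        r=np.hypot(x,y); d=np.array([x/r*np.sin(r),y/r*np.sin(r),np.cos(r)]) if r>1e-9 else np.array([0,0,1.])
    else: d=np.array([x,y,1.])
    d=T[:3,:3]@d; return T[:3,3],d/np.linalg.norm(d)
def onplane(f,u,v,z,fish=False):
    o,d=ray(f,u,v,fish); return o+d*(z-o[2])/d[2]
def proj(f,P,fish=False):
    T=f["world_from_camera"];p=T[:3,:3].T@(np.asarray(P,float)-T[:3,3]);K=f["K"]
    if fish:
        r=np.hypot(p[0],p[1]);t=np.arctan2(r,p[2]);k=t/max(r,1e-9);return np.array([K[0,0]*p[0]*k+K[0,2],K[1,1]*p[1]*k+K[1,2]])
    return np.array([K[0,0]*p[0]/p[2]+K[0,2],K[1,1]*p[1]/p[2]+K[1,2]])
def tri(f1,p1,f2,p2):
    o1,d1=ray(f1,*p1);o2,d2=ray(f2,*p2)
    A=np.stack([d1,-d2],1);s=np.linalg.lstsq(A,o2-o1,rcond=None)[0]
    a=o1+d1*s[0];b=o2+d2*s[1];return (a+b)/2,np.linalg.norm(a-b)
def pose():
    s=get_state();q=s["ee_rot"];return s["position"],R.from_quat([q[1],q[2],q[3],q[0]]).as_matrix(),s
def crop(img,x0,y0,x1,y1,k,name):
    c=cv2.resize(img[y0:y1,x0:x1],None,fx=k,fy=k,interpolation=cv2.INTER_CUBIC)
    cv2.imwrite("pics/"+name,c)
E
python3 - <<'E'
from h import *
t=cv2.imread("pics/top0.png");s=cv2.imread("pics/side0.png")
crop(t,300,130,400,250,5,"t_right.png")
crop(t,195,90,290,215,4.5,"t_case.png")
crop(t,100,100,200,240,4,"t_left.png")
crop(s,180,240,330,370,5,"s_right.png")
crop(s,190,90,400,240,3.6,"s_case.png")
E
```

```text
(no output)
```

View pics/t_right.png

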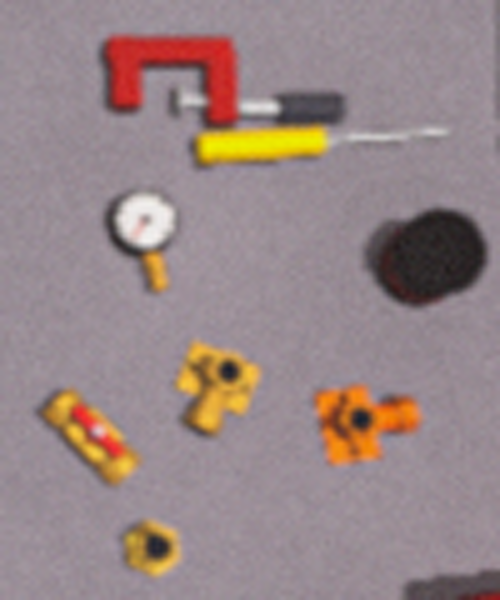

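View pics/t_case.png

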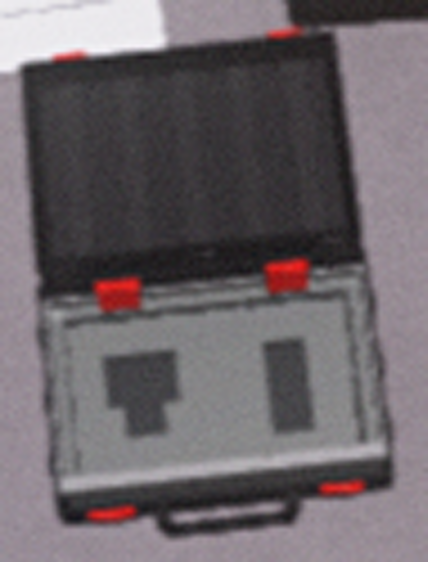

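View pics/t_left.png

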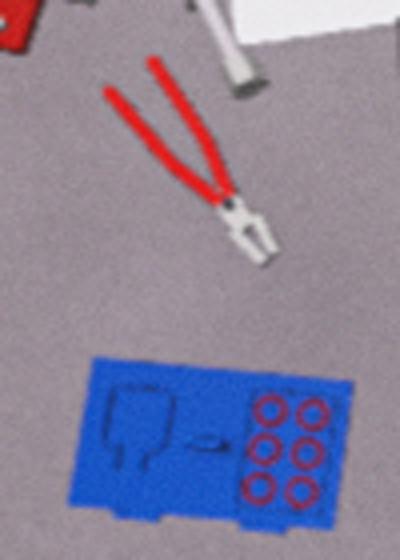

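View pics/s_right.png

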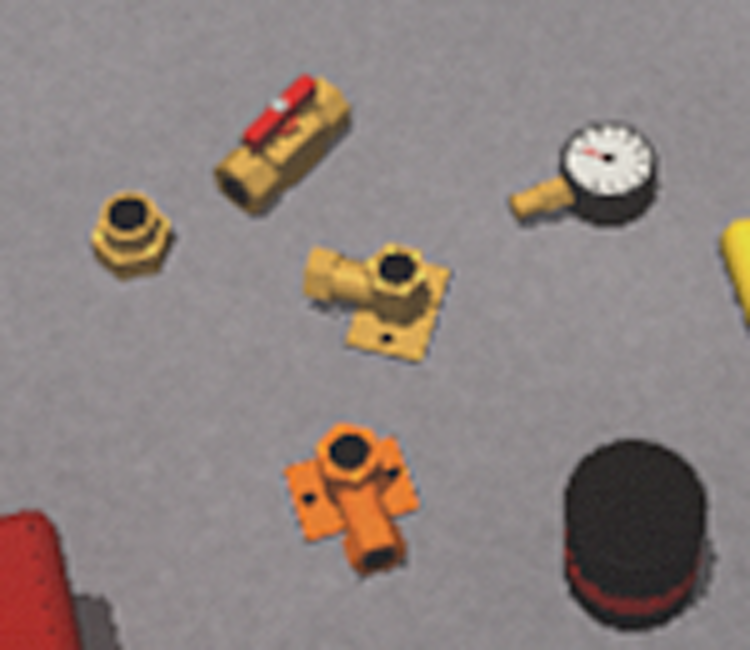

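View pics/s_case.png

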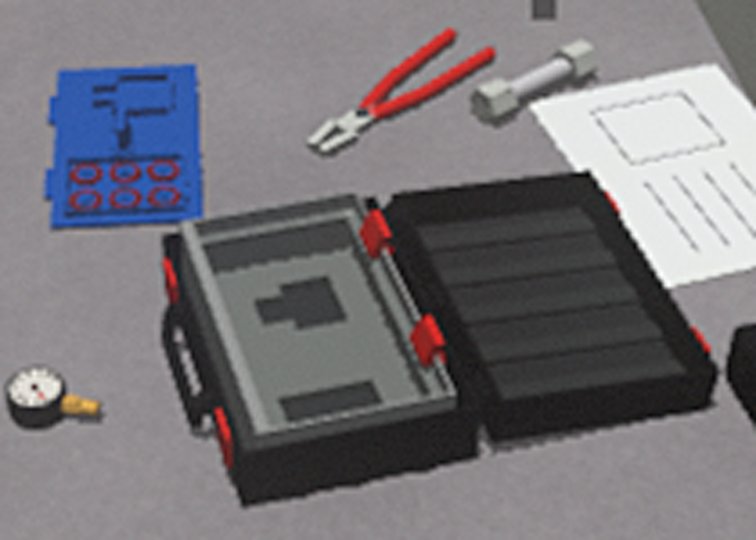

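```bash
python3 - <<'E'
from h import *
t=optics.grab_frame("top");s=optics.grab_frame("side")
import pickle; pickle.dump((t,s),open("f0.pkl","wb"))
def comps(img,lo,hi,amin=8):
    m=cv2.inRange(cv2.cvtColor(img,cv2.COLOR_BGR2HSV),lo,hi)
    n,l,st,c=cv2.connectedComponentsWithStats(m)
    return [(st[i][:5].tolist(),c[i].round(1).tolist(),l==i) for i in range(1,n) if st[i][4]>=amin]
for nm,f in (("top",t),("side",s)):
    for col,lo,hi in (("blue",(105,150,80),(125,255,255)),("brass",(15,110,110),(28,255,255)),("red1",(0,170,100),(6,255,255)),("white",(0,0,200),(180,40,255))):
        for st,c,_ in comps(f["image"],lo,hi,15):
            print(nm,col,st,c, onplane(f,c[0],c[1],0.0).round(3)[:2])
E
```

```text
top blue [416, 165, 39, 46, 133] [438.3, 174.3] [ 0.604 -0.743]
top blue [417, 178, 2, 10, 15] [417.4, 182.9] [ 0.568 -0.658]
top blue [117, 190, 71, 43, 2077] [148.8, 210.4] [0.445 0.378]
top blue [418, 192, 3, 17, 25] [418.8, 200.3] [ 0.499 -0.659]
top blue [419, 212, 37, 8, 63] [437.7, 217.3] [ 0.434 -0.726]
top blue [163, 220, 4, 4, 15] [164.4, 221.4] [0.404 0.315]
top brass [403, 58, 36, 52, 520] [419.7, 80.5] [ 1.004 -0.701]
top brass [495, 105, 17, 68, 333] [504.1, 131.0] [ 0.788 -1.026]
top brass [339, 155, 26, 8, 126] [351.2, 158.5] [ 0.663 -0.404]
top brass [419, 172, 26, 10, 194] [431.2, 176.4] [ 0.595 -0.715]
top brass [328, 180, 5, 8, 28] [330.5, 183.4] [ 0.561 -0.319]
top brass [420, 187, 27, 10, 199] [432.9, 191.6] [ 0.534 -0.716]
top brass [335, 199, 17, 18, 176] [342.7, 206.7] [ 0.47  -0.363]
top brass [422, 205, 27, 11, 208] [435.3, 209.2] [ 0.466 -0.72 ]
top brass [309, 208, 19, 19, 100] [317.2, 217.5] [ 0.427 -0.265]
top brass [247, 225, 6, 8, 29] [249.5, 228.7] [ 0.381 -0.008]
top brass [325, 234, 11, 11, 69] [329.7, 239.3] [ 0.345 -0.31 ]
top red1 [58, 55, 22, 3
[... 9593 characters left out ...]
[193, 193, 13, 10, 66] [199.5, 196.9] [0.342 0.037]
side white [494, 202, 18, 18, 201] [503.8, 209.5] [ 1.232 -0.152]
side white [470, 204, 30, 19, 360] [484.7, 212.9] [ 1.171 -0.157]
side white [462, 207, 14, 17, 55] [467.7, 214.5] [ 1.119 -0.155]
side white [505, 222, 7, 9, 31] [509.1, 224.5] [ 1.219 -0.21 ]
side white [463, 225, 24, 17, 107] [474.5, 232.1] [ 1.11  -0.223]
side white [487, 234, 8, 7, 15] [490.3, 236.9] [ 1.145 -0.246]
side white [493, 242, 19, 18, 115] [501.5, 247.0] [ 1.159 -0.285]
side white [294, 266, 15, 13, 115] [301.2, 271.8] [ 0.599 -0.289]
side white [505, 266, 7, 11, 26] [508.8, 270.9] [ 1.14  -0.365]
side white [428, 314, 15, 4, 27] [434.4, 315.8] [ 0.897 -0.467]
```

```bash
cat >> h.py <<'E'
def Rt(jaw,tilt=0,taxis=None):
    c,s=np.cos(np.radians(jaw)),np.sin(np.radians(jaw))
    M=np.array([[c,0,-s],[s,0,c],[0,-1,0]])
    if tilt: M=R.from_rotvec(np.radians(tilt)*np.asarray(taxis,float)).as_matrix()@M
    return M
def jawyaw(M): return np.degrees(np.arctan2(M[1,0],M[0,0]))
def plan(tp,M,vmax=0.9,wmax=0.9,n=None,start=None):
    "advise rows: shift/turn in tool units from present pose to target"
    p,M0,s=pose()
    if start is not None: p,M0=start
    rv=R.from_matrix(M0.T@M).as_rotvec(); d=np.asarray(tp)-p
    k=n or max(int(np.ceil(max(np.linalg.norm(d)/.05/vmax,np.linalg.norm(rv)/.15/wmax))),1)
    print("pos",p.round(4),"jaw",round(jawyaw(M0),1),"d",d.round(4),"turn deg",np.degrees(rv).round(1),"rows",k)
    for i in range(k):
        Mi=M0@R.from_rotvec(rv*i/k).as_matrix()
        print([(Mi.T@d/k/.05).round(2).tolist(),(rv/k/.15).round(2).tolist()])
E
python3 - <<'E'
from h import *
p,M,s=pose();print(M.round(3),jawyaw(M))
plan((0.45,0.0,0.30),Rt(-45))
plan((0.45,0.0,0.30),Rt(135))
E
```

```text
[[ 0.275 -0.    -0.961]
 [ 0.961 -0.001  0.275]
 [-0.001 -1.     0.   ]] 74.02670172298113
pos [0.1444 0.5046 0.2385] jaw 74.0 d [ 0.3056 -0.5046  0.0615] turn deg [  0. 119.  -0.] rows 16
[[-0.5, -0.08, -0.54], [0.0, 0.87, -0.0]]
[[-0.43, -0.08, -0.6], [0.0, 0.87, -0.0]]
[[-0.35, -0.08, -0.65], [0.0, 0.87, -0.0]]
[[-0.26, -0.08, -0.69], [0.0, 0.87, -0.0]]
[[-0.17, -0.08, -0.72], [0.0, 0.87, -0.0]]
[[-0.07, -0.08, -0.73], [0.0, 0.87, -0.0]]
[[0.02, -0.08, -0.74], [0.0, 0.87, -0.0]]
[[0.12, -0.08, -0.73], [0.0, 0.87, -0.0]]
[[0.21, -0.08, -0.71], [0.0, 0.87, -0.0]]
[[0.3, -0.08, -0.67], [0.0, 0.87, -0.0]]
[[0.39, -0.08, -0.63], [0.0, 0.87, -0.0]]
[[0.46, -0.08, -0.57], [0.0, 0.87, -0.0]]
[[0.53, -0.08, -0.51], [0.0, 0.87, -0.0]]
[[0.6, -0.08, -0.43], [0.0, 0.87, -0.0]]
[[0.65, -0.08, -0.35], [0.0, 0.87, -0.0]]
[[0.69, -0.08, -0.27], [0.0, 0.87, -0.0]]
pos [0.1444 0.5046 0.2385] jaw 74.0 d [ 0.3056 -0.5046  0.0615] turn deg [ -0. -61.  -0.] rows 14
[[-0.57, -0.09, -0.62], [-0.0, -0.51, -0.0]]
[[-0.62, -0.09, -0.57], [-0.0, -0.51, -0.0]]
[[-0.66, -0.09, -0.52], [-0.0, -0.51, -0.0]]
[[-0.7, -0.09, -0.47], [-0.0, -0.51, -0.0]]
[[-0.73, -0.09, -0.42], [-0.0, -0.51, -0.0]]
[[-0.76, -0.09, -0.36], [-0.0, -0.51, -0.0]]
[[-0.79, -0.09, -0.3], [-0.0, -0.51, -0.0]]
[[-0.81, -0.09, -0.24], [-0.0, -0.51, -0.0]]
[[-0.82, -0.09, -0.18], [-0.0, -0.51, -0.0]]
[[-0.83, -0.09, -0.12], [-0.0, -0.51, -0.0]]
[[-0.84, -0.09, -0.05], [-0.0, -0.51, -0.0]]
[[-0.84, -0.09, 0.01], [-0.0, -0.51, -0.0]]
[[-0.84, -0.09, 0.07], [-0.0, -0.51, -0.0]]
[[-0.83, -0.09, 0.14], [-0.0, -0.51, -0.0]]
```

```bash
python3 -m jog '[[[-0.5,-0.08,-0.54],[0,0.87,0],1],[[-0.43,-0.08,-0.6],[0,0.87,0],1],[[-0.35,-0.08,-0.65],[0,0.87,0],1],[[-0.26,-0.08,-0.69],[0,0.87,0],1],[[-0.17,-0.08,-0.72],[0,0.87,0],1]]'; python3 - <<'E'
from h import *
plan((0.45,0.0,0.32),Rt(-45),vmax=.99,wmax=.99)
E
```

```text
t: 0.75
position: [0.2388, 0.3425, 0.2575]
ee_rot: [-0.673, 0.674, 0.216, -0.217]
wrist_force: [-0.5, 0.2, 0.4]
gripper_width: 0.0879
pos [0.2388 0.3425 0.2575] jaw 35.7 d [ 0.2112 -0.3425  0.0625] turn deg [ 0.1 80.7 -0.1] rows 10
[[-0.06, -0.12, -0.8], [0.0, 0.94, -0.0]]
[[0.06, -0.12, -0.8], [0.0, 0.94, -0.0]]
[[0.17, -0.12, -0.79], [0.0, 0.94, -0.0]]
[[0.28, -0.12, -0.76], [0.0, 0.94, -0.0]]
[[0.38, -0.12, -0.71], [0.0, 0.94, -0.0]]
[[0.48, -0.13, -0.65], [0.0, 0.94, -0.0]]
[[0.56, -0.13, -0.58], [0.0, 0.94, -0.0]]
[[0.64, -0.13, -0.49], [0.0, 0.94, -0.0]]
[[0.7, -0.13, -0.4], [0.0, 0.94, -0.0]]
[[0.75, -0.13, -0.29], [0.0, 0.94, -0.0]]
```

Tracking follows the plan closely, so I'm continuing to the overview pose above the case.

```bash
python3 -m jog '[[[-0.06,-0.12,-0.8],[0,0.94,0],1],[[0.06,-0.12,-0.8],[0,0.94,0],1],[[0.17,-0.12,-0.79],[0,0.94,0],1],[[0.28,-0.12,-0.76],[0,0.94,0],1],[[0.38,-0.12,-0.71],[0,0.94,0],1]]' | head -2;  python3 -m jog '[[[0.48,-0.13,-0.65],[0,0.94,0],1],[[0.56,-0.13,-0.58],[0,0.94,0],1],[[0.64,-0.13,-0.49],[0,0.94,0],1],[[0.7,-0.13,-0.4],[0,0.94,0],1],[[0.75,-0.13,-0.29],[0,0.94,0],1]]'
python3 - <<'E'
from h import *
import pickle
f=optics.grab_frame("wrist"); pickle.dump(f,open("fw1.pkl","wb")); cv2.imwrite("pics/w1.png",f["image"])
plan((0.43,-0.26,0.18),Rt(-45),vmax=.99,wmax=.99)
E
```

```text
t: 1.25
position: [0.3444, 0.1625, 0.2891]
t: 1.75
position: [0.4451, -0.0219, 0.3236]
ee_rot: [-0.644, 0.645, -0.29, 0.291]
wrist_force: [0.3, 0.2, -0.0]
gripper_width: 0.0879
pos [ 0.4474 -0.0262  0.3239] jaw -49.2 d [-0.0174 -0.2338 -0.1439] turn deg [ 0.  -4.2  0.2] rows 6
[[0.55, 0.48, -0.55], [0.0, -0.08, 0.0]]
[[0.54, 0.48, -0.56], [0.0, -0.08, 0.0]]
[[0.54, 0.48, -0.57], [0.0, -0.08, 0.0]]
[[0.53, 0.48, -0.57], [0.0, -0.08, 0.0]]
[[0.52, 0.48, -0.58], [0.0, -0.08, 0.0]]
[[0.52, 0.48, -0.59], [0.0, -0.08, 0.0]]
```

View pics/w1.png

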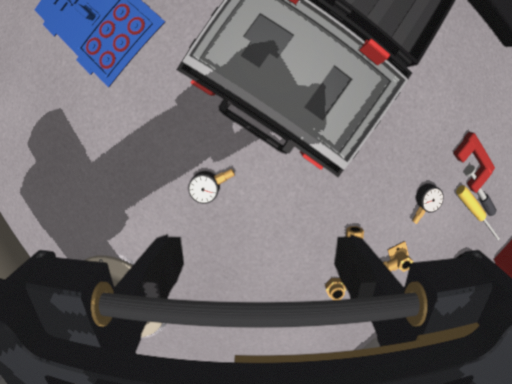

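```bash
python3 -m jog '[[[0.55,0.48,-0.55],[0,-0.08,0],1],[[0.54,0.48,-0.56],[0,-0.08,0],1],[[0.54,0.48,-0.57],[0,-0.08,0],1],[[0.53,0.48,-0.57],[0,-0.08,0],1],[[0.52,0.4,-0.4],[0,-0.08,0],1]]'; python3 - <<'E'
from h import *
import pickle
f=optics.grab_frame("wrist"); pickle.dump(f,open("fw2.pkl","wb")); cv2.imwrite("pics/w2.png",f["image"])
f=pickle.load(open("fw1.pkl","rb"))
crop(f["image"],160,0,430,190,2.9,"w1case.png")
E
```

```text
t: 2.3
position: [0.4405, -0.2205, 0.2077]
ee_rot: [-0.651, 0.653, -0.27, 0.277]
wrist_force: [0.9, -0.3, 1.1]
gripper_width: 0.0885
```

View pics/w2.png

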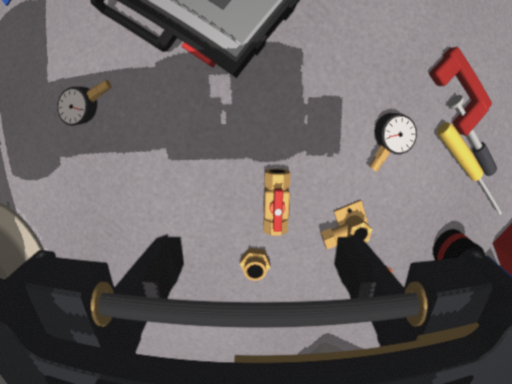

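View pics/w1case.png

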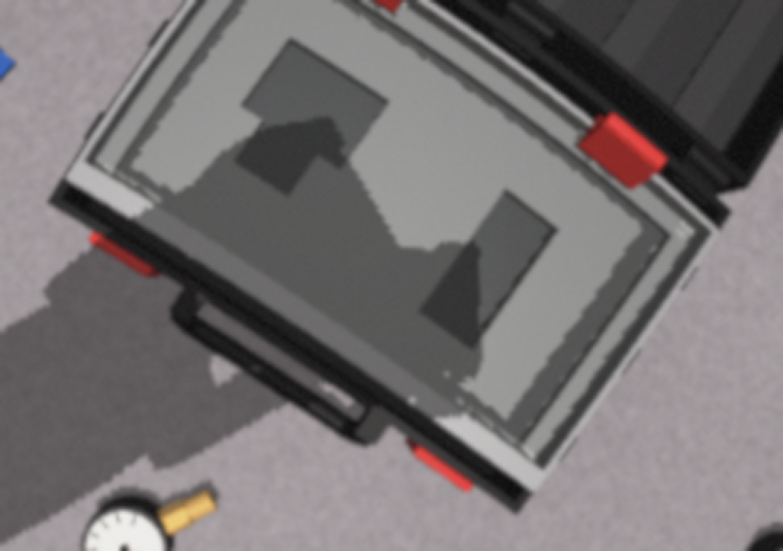

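```bash
python3 - <<'E'
from h import *
import pickle
f=pickle.load(open("fw1.pkl","rb")); t,s=pickle.load(open("f0.pkl","rb"))
def W(x,y,z): return onplane(f,160+x/2.9,y/2.9,z,True)[:2]
c=np.array([W(*p,.018) for p in [(508,190),(556,232),(478,348),(421,312)]])
print("valve nest",c.round(4).tolist(),c.mean(0).round(4)); e=(c[0]+c[1])/2-(c[2]+c[3])/2; print(np.linalg.norm(e),np.degrees(np.arctan2(e[1],e[0])))
c2=np.array([W(*p,.018) for p in [(290,40),(387,101),(243,102)]]);print("elbow",c2.round(4).tolist())
# flange nest centre = mid of corner2,corner3 diag approx
print("case front corners", W(50,200,.06),W(525,510,.06))
print("liner rim corners front z76", W(90,160,.076),W(538,465,.076))
# top view nests
im=t["image"];g=cv2.cvtColor(im,cv2.COLOR_BGR2GRAY)
for n,(x0,y0,x1,y1) in {"valve":(250,162,268,190),"elbow":(216,164,238,190)}.items():
    r=g[y0:y1,x0:x1]; m=(r<85).astype(np.uint8);ys,xs=np.nonzero(m)
    k,l,st,ce=cv2.connectedComponentsWithStats(m);i=1+np.argmax(st[1:,4])
    ys,xs=np.nonzero(l==i);rect=cv2.minAreaRect(np.stack([xs,ys],1).astype(np.float32))
    print(n,len(xs),rect,onplane(t,rect[0][0]+x0,rect[0][1]+y0,.018)[:2].round(4), r.min(),r.max())
E
```

```text
valve nest [[0.6224, -0.0201], [0.6246, -0.054], [0.5489, -0.0659], [0.5419, -0.0306]] [ 0.5844 -0.0426]
0.07892660249557643 8.117049049320602
elbow [[0.6053, 0.1163], [0.6135, 0.0573], [0.5637, 0.1116]]
case front corners [0.46501805 0.14458828] [ 0.50350766 -0.13146917]
liner rim corners front z76 [0.4923775  0.13754477] [ 0.52374486 -0.11381422]
valve 160 ((8.670000076293945, 13.190000534057617), (19.516149520874023, 8.061017036437988), 81.8698959350586) [ 0.5852 -0.0392] 57 150
elbow 219 ((10.335365295410156, 13.018294334411621), (17.558616638183594, 15.23955249786377), 83.6598129272461) [0.576  0.0848] 56 141
```

```bash
python3 - <<'E'
from h import *
import pickle
f=pickle.load(open("fw2.pkl","rb"));im=f["image"];hsv=cv2.cvtColor(im,cv2.COLOR_BGR2HSV)
r=(cv2.inRange(hsv,(0,150,90),(8,255,255))|cv2.inRange(hsv,(172,150,90),(180,255,255)))
r[:165]=0;r[245:]=0;r[:,:255]=0;r[:,300:]=0
ys,xs=np.nonzero(r);rect=cv2.minAreaRect(np.stack([xs,ys],1).astype(np.float32));print(rect)
P=[onplane(f,*p,.048,True) for p in cv2.boxPoints(rect)]
c=np.mean(P,0);print("handle",c.round(4),[ (q-c).round(4)[:2].tolist() for q in P])
b=cv2.inRange(hsv,(14,90,60),(30,255,255));b[:165]=0;b[245:]=0;b[:,:255]=0;b[:,300:]=0
ys,xs=np.nonzero(b|r);rect=cv2.minAreaRect(np.stack([xs,ys],1).astype(np.float32));print(rect)
P=[onplane(f,*p,.02,True) for p in cv2.boxPoints(rect)]
print("body",np.mean(P,0).round(4),[q.round(4)[:2].tolist() for q in P])
crop(im,220,150,440,290,3.6,"w2parts.png")
E
```

```text
((277.0, 210.0), (42.0, 14.0), 90.0)
handle [ 0.427  -0.2643  0.048 ] [[0.0123, 0.0234], [0.0229, 0.0126], [-0.012, -0.0238], [-0.0231, -0.0122]]
((276.5, 202.0), (64.0, 25.0), 90.0)
body [ 0.4267 -0.2665  0.02  ] [[0.4453, -0.2268], [0.4657, -0.2475], [0.4088, -0.3073], [0.387, -0.2846]]
```

View pics/w2parts.png

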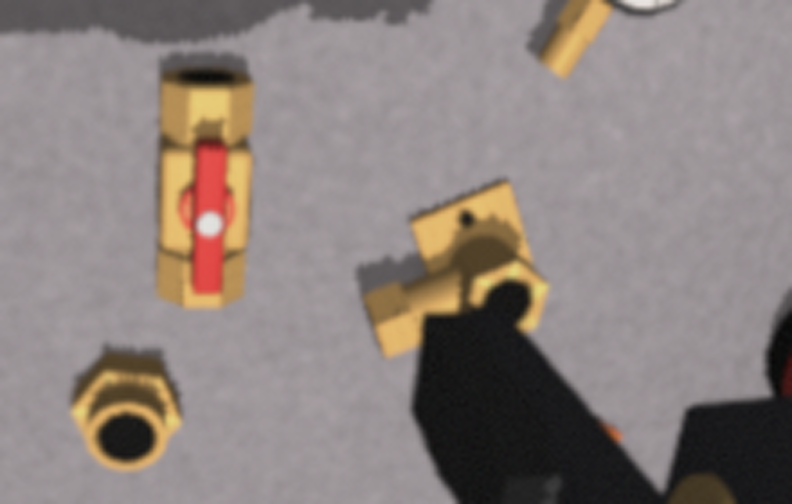

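```bash
python3 - <<'E'
from h import *
plan((0.427,-0.2648,0.07),Rt(-44.4),n=4)
E
```

```text
pos [ 0.4401 -0.2237  0.2045] jaw -45.6 d [-0.0131 -0.0411 -0.1345] turn deg [-0.  -1.2  0.4] rows 4
[[0.1, 0.67, -0.19], [-0.0, -0.04, 0.01]]
[[0.1, 0.67, -0.19], [-0.0, -0.04, 0.01]]
[[0.1, 0.67, -0.19], [-0.0, -0.04, 0.01]]
[[0.1, 0.67, -0.19], [-0.0, -0.04, 0.01]]
```

```bash
python3 -m jog '[[[0.1,0.67,-0.19],[0,-0.04,0.01],1],[[0.1,0.67,-0.19],[0,-0.04,0.01],1],[[0.1,0.67,-0.19],[0,-0.04,0.01],1],[[0.1,0.67,-0.19],[0,-0.04,0.01],1],[[0,0,0],[0,0,0],1]]'; python3 - <<'E'
from h import *
plan((0.427,-0.2648,0.015),Rt(-44.4),n=3)
f=optics.grab_frame("wrist");crop(f["image"],120,100,400,310,2.8,"w3.png")
E
```

```text
t: 2.85
position: [0.4271, -0.2683, 0.0653]
ee_rot: [0.655, -0.655, 0.266, -0.267]
wrist_force: [-0.8, 0.1, 1.0]
gripper_width: 0.0882
pos [ 0.4271 -0.2683  0.0653] jaw -44.3 d [-0.0001  0.0035 -0.0503] turn deg [-0.1  0.1  0.1] rows 3
[[-0.02, 0.34, 0.02], [-0.0, 0.0, 0.0]]
[[-0.02, 0.34, 0.02], [-0.0, 0.0, 0.0]]
[[-0.02, 0.34, 0.02], [-0.0, 0.0, 0.0]]
```

View pics/w3.png

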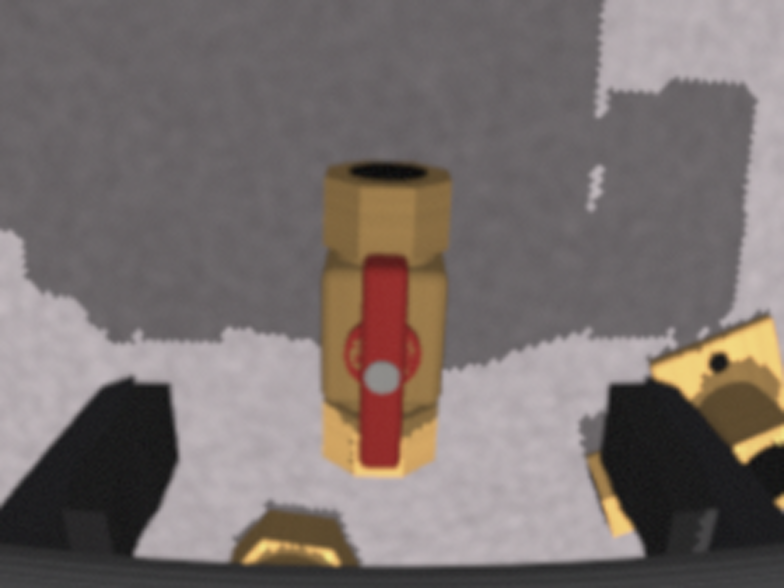

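```bash
python3 -m jog '[[[0,0,0],[0,0,0],0.2],[[0,0,0.04],[0,0,0],0.2],[[-0.02,0.34,0.02],[0,0,0],0.2],[[-0.02,0.34,0.02],[0,0,0],0.2],[[-0.02,0.34,0],[0,0,0],0.2]]'; python3 - <<'E'
from h import *
plan((0.427,-0.2648,0.015),Rt(-44.4),n=1)
f=optics.grab_frame("wrist");crop(f["image"],120,100,400,310,2.8,"w4.png")
E
```

```text
t: 3.4
position: [0.4347, -0.265, 0.0252]
ee_rot: [-0.653, 0.658, -0.258, 0.273]
wrist_force: [0.1, -0.5, -0.5]
gripper_width: 0.0529
pos [ 0.4347 -0.265   0.0252] jaw -44.2 d [-0.0077  0.0002 -0.0102] turn deg [-0.1  0.2  1.3] rows 1
[[-0.12, 0.2, -0.1], [-0.01, 0.03, 0.15]]
```

View pics/w4.png

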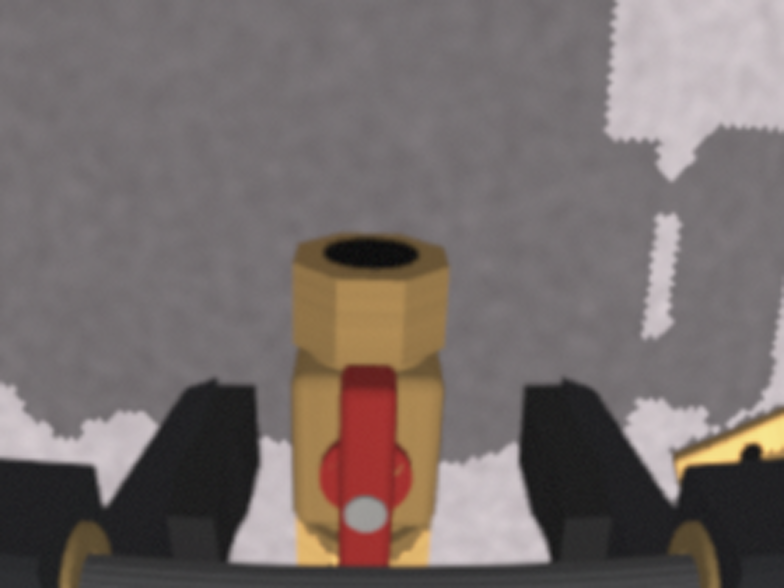

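```bash
python3 -m jog '[[[-0.12,0.2,-0.1],[0,0.03,0.15],0.2],[[0,0,0],[0,0,0],0.2],[[0,0,0],[0,0,0],-1],[[0,0,0],[0,0,0],-1],[[0,0,0],[0,0,0],-1]]'; python3 - <<'E'
from h import *
plan((0.427,-0.2648,0.015),Rt(-44.4),n=1)
E
```

```text
t: 3.95
position: [0.4273, -0.2643, 0.0161]
ee_rot: [0.655, -0.654, 0.267, -0.267]
wrist_force: [0.4, -0.4, 0.1]
gripper_width: 0.0309
pos [ 0.4273 -0.2643  0.0161] jaw -44.4 d [-0.0003 -0.0005 -0.0011] turn deg [-0.1 -0.  -0. ] rows 1
[[0.0, 0.02, -0.01], [-0.01, -0.0, -0.0]]
```

```bash
python3 - <<'E'
from h import *
plan((0.45,-0.02,0.24),Rt(-82.06),n=9)
E
```

```text
pos [ 0.4273 -0.2643  0.0161] jaw -44.4 d [0.0227 0.2443 0.2239] turn deg [-0.1 37.7 -0. ] rows 9
[[-0.34, -0.5, 0.42], [-0.0, 0.49, -0.0]]
[[-0.37, -0.5, 0.4], [-0.0, 0.49, -0.0]]
[[-0.4, -0.5, 0.37], [-0.0, 0.49, -0.0]]
[[-0.43, -0.5, 0.34], [-0.0, 0.49, -0.0]]
[[-0.45, -0.5, 0.31], [-0.0, 0.49, -0.0]]
[[-0.47, -0.5, 0.27], [-0.0, 0.49, -0.0]]
[[-0.49, -0.5, 0.24], [-0.0, 0.49, -0.0]]
[[-0.51, -0.5, 0.2], [-0.0, 0.49, -0.0]]
[[-0.52, -0.5, 0.16], [-0.0, 0.49, -0.0]]
```

```bash
python3 -m jog '[[[0,-0.6,0],[0,0,0],-1],[[-0.37,-0.5,0.4],[0,0.55,0],-1],[[-0.4,-0.5,0.37],[0,0.55,0],-1],[[-0.43,-0.5,0.34],[0,0.55,0],-1],[[-0.45,-0.5,0.31],[0,0.55,0],-1]]' | head -2; python3 -m jog '[[[-0.5,-0.5,0.27],[0,0.55,0],-1],[[-0.55,-0.5,0.24],[0,0.55,0],-1],[[-0.55,-0.4,0.2],[0,0.55,0],-1],[[-0.52,-0.3,0.16],[0,0.4,0],-1],[[-0.3,-0.3,0.1],[0,0,0],-1]]'; python3 - <<'E'
from h import *
import pickle
f=optics.grab_frame("wrist");cv2.imwrite("pics/w5.png",f["image"]);pickle.dump(f,open("fw5.pkl","wb"))
plan((0.45,-0.02,0.24),Rt(-82.06),n=1)
E
```

```text
t: 4.45
position: [0.4305, -0.1535, 0.1489]
t: 4.95
position: [0.4402, -0.017, 0.2562]
ee_rot: [0.532, -0.529, 0.468, -0.467]
wrist_force: [-0.3, -0.5, -1.9]
gripper_width: 0.0298
pos [ 0.4413 -0.016   0.2586] jaw -82.6 d [ 0.0087 -0.004  -0.0186] turn deg [-0.3 -0.6 -0.2] rows 1
[[0.1, 0.37, 0.16], [-0.04, -0.07, -0.02]]
```

View pics/w5.png

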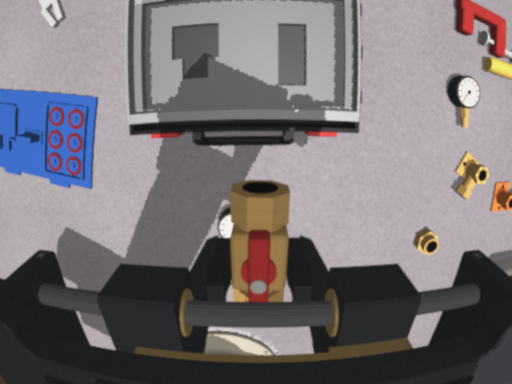

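```bash
python3 - <<'E'
from h import *
import pickle
f=pickle.load(open("fw5.pkl","rb"));im=f["image"]
crop(im,115,0,375,145,3,"w5c.png")
E
```

```text
(no output)
```

View pics/w5c.png

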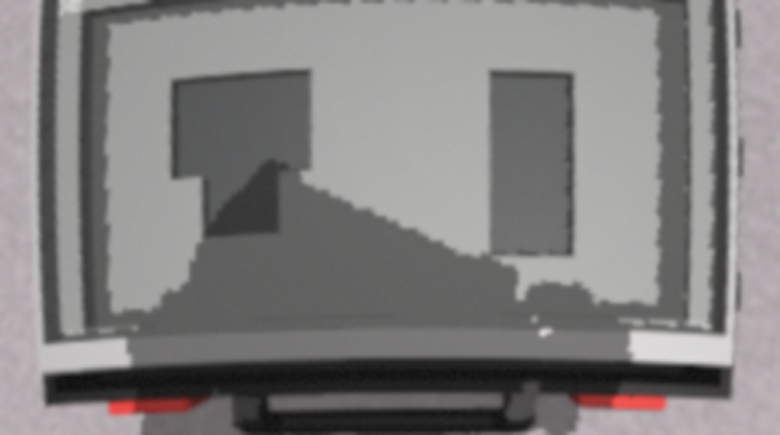

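```bash
python3 - <<'E'
from h import *
import pickle
f=pickle.load(open("fw5.pkl","rb"))
def W(x,y,z): return onplane(f,115+(x+.5)/3-.5,(y+.5)/3-.5,z,True)[:2]
a=np.radians(7.94);C=np.array([[np.cos(a),np.sin(a)],[-np.sin(a),np.cos(a)]]);c0=np.array([.5818,.0202])
for n,pts,z in (("valve",[(490,72),(574,73),(574,255),(490,255)],.018),("elbow",[(173,80),(311,70),(173,178),(310,168),(204,237),(279,233)],.018),("rimfront",[(45,375),(732,370)],.06),("linertop front outer",[(44,371),(732,366)],.076),("linertop sides rear",[(62,10),(710,10)],.076)):
    P=np.array([W(*p,z) for p in pts]); q=(P-c0)@C.T*1000
    print(n,P.round(4).tolist(),q.round(1).tolist(), "mean",P.mean(0).round(4))
    if len(pts)==2: e=P[0]-P[1];print(np.degrees(np.arctan2(-e[0],e[1])),np.linalg.norm(e))
P=np.array([W(*p,.018) for p in [(490,72),(574,73),(574,255),(490,255)]]);e=(P[0]+P[1]-P[2]-P[3])/2;print(np.degrees(np.arctan2(e[1],e[0])),np.linalg.norm(e))
E
```

```text
valve [[0.6212, -0.0183], [0.6267, -0.0536], [0.5465, -0.0639], [0.5411, -0.0285]] [[33.7, -43.6], [34.3, -79.3], [-46.6, -78.4], [-47.1, -42.6]] mean [ 0.5839 -0.0411]
elbow [[0.6066, 0.1172], [0.6138, 0.0569], [0.562, 0.1114], [0.57, 0.0517], [0.5365, 0.0944], [0.5406, 0.0616]] [[38.0, 92.6], [36.8, 31.9], [-7.1, 93.0], [-7.3, 32.8], [-34.6, 79.7], [-35.1, 46.7]] mean [0.5716 0.0822]
rimfront [[0.476, 0.1465], [0.5104, -0.1273]] [[-87.3, 139.7], [-91.1, -136.2]] mean [0.4932 0.0096]
7.145370838041656 0.27600597500372837
linertop front outer [[0.4798, 0.1398], [0.5125, -0.1214]] [[-84.5, 132.6], [-88.2, -130.7]] mean [0.4961 0.0092]
7.1293942463866795 0.26332555948555614
linertop sides rear [[0.6235, 0.1483], [0.6477, -0.0943]] [[59.0, 121.1], [49.5, -122.5]] mean [0.6356 0.027 ]
5.7053002338344605 0.2438211737016522
7.267566012146858 0.0808424621304086
```

```bash
python3 - <<'E'
from h import *
import pickle
f=pickle.load(open("fw5.pkl","rb"))
p,M,s=pose()
# frame pose now same as TCP pose approx. tool z axis, up=-tool y
for n,(x,up,z) in {"handle far top":(0,.032,.025),"handle far top L":(-.005,.032,.025),"handle far top R":(.005,.032,.025),"end far top":(0,.014,.038),"end far bottom":(0,-.016,.038),"end far L":(-.015,-.001,.038),"end far R":(.015,-.001,.038)}.items():
    P=p+M@np.array([x,-up,z]);print(n,proj(f,P,True).round(1))
crop(f["image"],200,160,320,310,4,"w5v.png")
plan((0.5839,-0.0411,0.15),Rt(-82.7),n=5)
E
```

```text
handle far top [255.3 237.5]
handle far top L [243.3 237.5]
handle far top R [267.2 237.5]
end far top [255.5 194.1]
end far bottom [256.1 176.4]
end far L [226.4 184.6]
end far R [285.3 184.4]
pos [ 0.4413 -0.016   0.2586] jaw -82.6 d [ 0.1426 -0.0251 -0.1086] turn deg [-0.3  0.1 -0.2] rows 5
[[0.17, 0.44, 0.55], [-0.01, 0.0, -0.0]]
[[0.17, 0.44, 0.55], [-0.01, 0.0, -0.0]]
[[0.17, 0.44, 0.55], [-0.01, 0.0, -0.0]]
[[0.17, 0.44, 0.55], [-0.01, 0.0, -0.0]]
[[0.17, 0.43, 0.55], [-0.01, 0.0, -0.0]]
```

View pics/w5v.png

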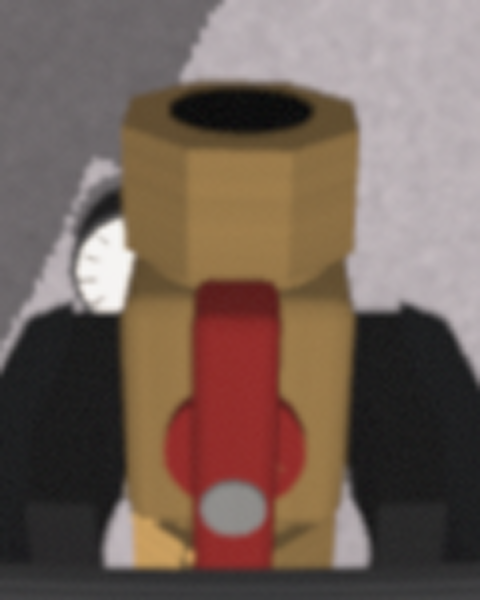

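```bash
python3 -m jog '[[[0.1,0.1,0.16],[-0.04,-0.07,0],-1],[[0,0,0],[0,0,0],-1],[[0,0,0],[0,0,0],-1],[[0,0,0],[0,0,0],-1],[[0,0,0],[0,0,0],-1]]'; python3 - <<'E'
from h import *
import pickle
p0,M0,_=pose()
f=optics.grab_frame("wrist");pickle.dump(f,open("fw6.pkl","wb"))
p,M,s=pose();print(p0,p,jawyaw(M))
T=f["world_from_camera"]; print("cam in tool",(M0.T@(T[:3,3]-p0)).round(4)); print((M0.T@T[:3,:3]).round(3))
for n,(x,up,z) in {"end far top":(0,.014,.038),"end far bottom":(0,-.016,.038),"end far L":(-.015,-.001,.038),"end far R":(.015,-.001,.038)}.items():
    P=p0+M0@np.array([x,-up,z]);print(n,proj(f,P,True).round(1))
crop(f["image"],200,160,320,310,4,"w6v.png")
crop(f["image"],115,0,375,145,3,"w6c.png")
E
```

```text
t: 5.5
position: [0.4499, -0.0217, 0.2511]
ee_rot: [-0.533, 0.534, -0.466, 0.462]
wrist_force: [0.1, -0.3, -2.7]
gripper_width: 0.0302
[ 0.44989053 -0.02171857  0.25111816] [ 0.44984742 -0.02168841  0.25109642] -81.99442585373824
cam in tool [ 0.0005 -0.1457  0.0833]
[[ 1.    -0.001 -0.   ]
 [ 0.    -0.323  0.947]
 [-0.001 -0.947 -0.323]]
end far top [257.7 194.7]
end far bottom [257.9 177.4]
end far L [228.9 185.3]
end far R [286.8 185.2]
```

View pics/w6v.png

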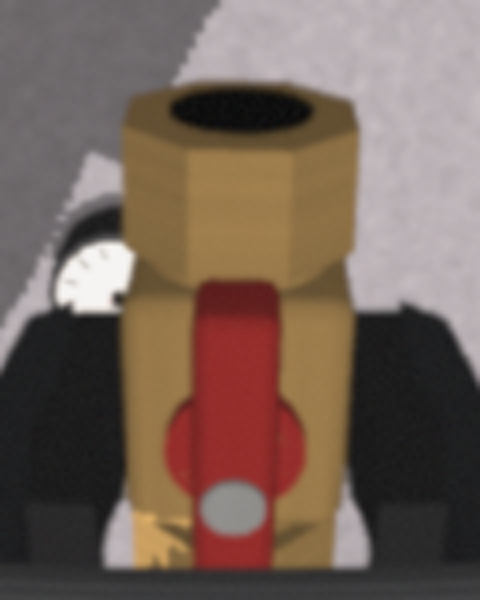

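View pics/w6c.png

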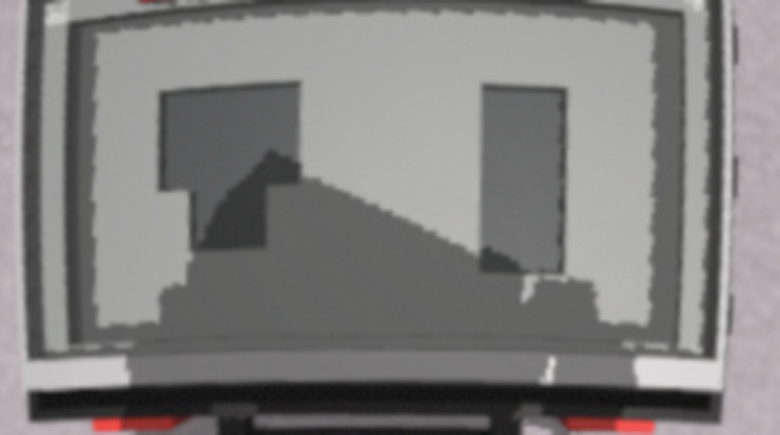

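```bash
python3 - <<'E'
from h import *
import pickle
f=pickle.load(open("fw6.pkl","rb"))
def W(x,y,z): return onplane(f,115+(x+.5)/3-.5,(y+.5)/3-.5,z,True)[:2]
V=np.array([W(*p,.018) for p in [(481,85),(567,88),(566,273),(479,271)]]).mean(0)
E=np.array([W(*p,.018) for p in [(160,91),(300,82),(159,190),(300,184)]]).mean(0)
d=E-V; yaw=np.degrees(np.arctan2(d[1],d[0])-np.arctan2(124,20)); print(V.round(4),E.round(4),np.linalg.norm(d),yaw)
a=np.radians(yaw);X=np.array([np.cos(a),np.sin(a)]);Y=np.array([-X[1],X[0]])
print("liner centre",(V+.062*Y).round(4),(E-.02*X-.062*Y).round(4))
plan((V[0],V[1],0.12),Rt(-82.7),n=5)
E
```

```text
[ 0.5842 -0.0409] [0.5881 0.0843] 0.125337659739517 7.393910628331097
liner centre [0.5763 0.0206] [0.5763 0.0203]
pos [ 0.4498 -0.0217  0.2511] jaw -82.0 d [ 0.1344 -0.0192 -0.1311] turn deg [ 0.3  0.7 -0.2] rows 5
[[0.15, 0.52, 0.52], [0.01, 0.02, -0.0]]
[[0.15, 0.52, 0.52], [0.01, 0.02, -0.0]]
[[0.15, 0.52, 0.52], [0.01, 0.02, -0.0]]
[[0.15, 0.52, 0.52], [0.01, 0.02, -0.0]]
[[0.15, 0.52, 0.52], [0.01, 0.02, -0.0]]
```

```bash
python3 -m jog '[[[0.15,0.4,0.55],[0.01,0.02,0],-1],[[0.14,0.4,0.55],[0.01,0.02,0],-1],[[0.14,0.5,0.54],[0.01,0.02,0],-1],[[0.14,0.5,0.54],[0.01,0.02,0],-1],[[0.13,0.5,0.54],[0.01,0.02,0],-1]]'; python3 - <<'E'
from h import *
plan((0.5855,-0.040,0.05),Rt(-82.65),n=2)
E
```

```text
t: 6.05
position: [0.5939, -0.0399, 0.1359]
ee_rot: [0.532, -0.527, 0.466, -0.471]
wrist_force: [0.2, -0.5, -1.7]
gripper_width: 0.0298
pos [ 0.5939 -0.0399  0.1359] jaw -83.0 d [-0.0084 -0.0001 -0.0859] turn deg [-0.6 -0.3 -0. ] rows 2
[[-0.01, 0.86, -0.09], [-0.03, -0.02, -0.0]]
[[-0.01, 0.86, -0.09], [-0.03, -0.02, -0.0]]
```

```bash
python3 -m jog '[[[-0.01,0.5,-0.16],[-0.06,-0.04,0],-1],[[0,0.5,0],[0,0,0],-1],[[0,0.5,0],[0,0,0],-1],[[0,0.2,0],[0,0,0],-1],[[0,0,0],[0,0,0],-1]]'; python3 - <<'E'
from h import *
plan((0.5855,-0.040,0.022),Rt(-82.65),n=1)
E
```

```text
t: 6.55
position: [0.5865, -0.0416, 0.0423]
ee_rot: [-0.53, 0.531, -0.469, 0.466]
wrist_force: [0.3, -0.2, -1.2]
gripper_width: 0.0295
pos [ 0.5865 -0.0416  0.0423] jaw -82.7 d [-0.001   0.0016 -0.0203] turn deg [ 0.3 -0.1 -0.1] rows 1
[[-0.03, 0.41, -0.01], [0.03, -0.01, -0.02]]
```

```bash
python3 -m jog '[[[-0.03,0.05,-0.01],[0.03,-0.01,-0.02],-1],[[0,0,0],[0,0,0],-1],[[0,0.12,0],[0,0,0],-1],[[0,0.12,0],[0,0,0],-1],[[0,0,0],[0,0,0],-1]]'; python3 - <<'E'
from h import *
plan((0.5855,-0.040,0.022),Rt(-82.65),n=1)
E
```

```text
t: 7.05
position: [0.5877, -0.0406, 0.0308]
ee_rot: [0.532, -0.53, 0.465, -0.469]
wrist_force: [1.1, -0.5, -1.9]
gripper_width: 0.0293
pos [ 0.5877 -0.0406  0.0308] jaw -82.6 d [-0.0022  0.0006 -0.0088] turn deg [-0.4  0.   0.2] rows 1
[[-0.02, 0.18, -0.04], [-0.04, 0.0, 0.02]]
```

```bash
python3 -m jog '[[[-0.02,0.09,-0.04],[-0.04,0,0.02],-1],[[0,0.09,0],[0,0,0],-1],[[0,0.03,0],[0,0,0],-1],[[0,0,0],[0,0,0],-1],[[0,0,0],[0,0,0],-1]]'; python3 - <<'E'
from h import *
plan((0.5855,-0.040,0.022),Rt(-82.65),n=1)
E
```

```text
t: 7.55
position: [0.5864, -0.0403, 0.0223]
ee_rot: [0.531, -0.531, 0.466, -0.468]
wrist_force: [-0.1, 1.2, -2.8]
gripper_width: 0.03
pos [ 0.5864 -0.0403  0.0223] jaw -82.6 d [-0.0009  0.0003 -0.0003] turn deg [-0.1  0.   0.1] rows 1
[[-0.01, 0.01, -0.02], [-0.01, 0.0, 0.01]]
```

```bash
python3 -m jog '[[[0,0,0],[0,0,0],0.2],[[0,0,0],[0,0,0],0.2],[[0,-0.3,0],[0,0,0],0.2],[[0,-0.8,0],[0,0,0],0.2],[[0,-0.9,0],[0,0,0],0.2]]'; python3 - <<'E'
from h import *
import pickle
f=optics.grab_frame("wrist");cv2.imwrite("pics/w7.png",f["image"])
g=pickle.load(open("fw2.pkl","rb"))
def W(x,y,z): return onplane(g,220+(x+.5)/3.6-.5,150+(y+.5)/3.6-.5,z,True)
a,b=W(410,218,.005),W(508,180,.005);h=W(508,298,.036)
print(a,b,h,np.degrees(np.arctan2(*(b-a)[:2][::-1])),np.linalg.norm(b-a))
plan((0.43,-0.33,0.2),Rt(-60),vmax=.95)
E
```

```text
t: 8.05
position: [0.5837, -0.0396, 0.1211]
ee_rot: [-0.53, 0.532, -0.469, 0.464]
wrist_force: [0.5, -0.7, -0.6]
gripper_width: 0.0528
[ 0.46832369 -0.33146354  0.005     ] [ 0.50378326 -0.34730096  0.005     ] [ 0.47633833 -0.36521819  0.036     ] -24.067134778326302 0.038835612048112596
pos [ 0.587  -0.0403  0.1294] jaw -82.6 d [-0.157  -0.2897  0.0706] turn deg [ -0.2 -22.6   0.2] rows 8
[[0.67, -0.18, -0.48], [-0.0, -0.33, 0.0]]
[[0.64, -0.18, -0.51], [-0.0, -0.33, 0.0]]
[[0.62, -0.18, -0.55], [-0.0, -0.33, 0.0]]
[[0.59, -0.18, -0.57], [-0.0, -0.33, 0.0]]
[[0.56, -0.18, -0.6], [-0.0, -0.33, 0.0]]
[[0.53, -0.18, -0.63], [-0.0, -0.33, 0.0]]
[[0.5, -0.18, -0.66], [-0.0, -0.33, 0.0]]
[[0.47, -0.18, -0.68], [-0.0, -0.33, 0.0]]
```

View pics/w7.png

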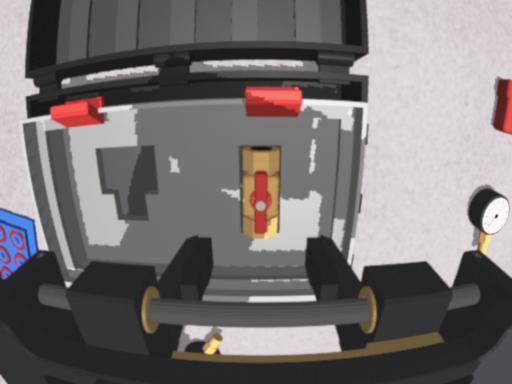

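```bash
python3 - <<'E'
from h import *
plan((0.4755,-0.365,0.12),Rt(-114),n=8)
E
```

```text
pos [ 0.587  -0.0403  0.1294] jaw -82.6 d [-0.1115 -0.3247 -0.0094] turn deg [-0.2 31.4  0.1] rows 8
[[0.77, 0.02, -0.38], [-0.0, 0.46, 0.0]]
[[0.79, 0.02, -0.33], [-0.0, 0.46, 0.0]]
[[0.81, 0.02, -0.27], [-0.0, 0.46, 0.0]]
[[0.83, 0.02, -0.22], [-0.0, 0.46, 0.0]]
[[0.84, 0.02, -0.16], [-0.0, 0.46, 0.0]]
[[0.85, 0.02, -0.1], [-0.0, 0.46, 0.0]]
[[0.86, 0.02, -0.04], [-0.0, 0.46, 0.0]]
[[0.86, 0.02, 0.02], [-0.0, 0.46, 0.0]]
```

```bash
python3 -m jog '[[[0.77,-0.2,-0.38],[0,0.46,0],0.2],[[0.79,-0.2,-0.33],[0,0.46,0],0.2],[[0.81,0,-0.27],[0,0.46,0],0.2],[[0.83,0,-0.22],[0,0.46,0],0.2],[[0.84,0,-0.16],[0,0.46,0],0.2]]'|head -2; python3 -m jog '[[[0.85,0.1,-0.1],[0,0.46,0],0.2],[[0.86,0.1,-0.04],[0,0.46,0],0.2],[[0.6,0.1,0.02],[0,0.3,0],0.2],[[0.1,0.1,0],[0,0,0],0.2],[[0,0,0],[0,0,0],0.2]]'; python3 - <<'E'
from h import *
import pickle
f=optics.grab_frame("wrist");pickle.dump(f,open("fw8.pkl","wb"));cv2.imwrite("pics/w8.png",f["image"])
plan((0.4755,-0.365,0.06),Rt(-114),n=1)
print(proj(f,(0.4755,-0.365,.036),True),proj(f,pose()[0],True))
E
```

```text
t: 8.6
position: [0.5174, -0.2453, 0.1597]
t: 9.1
position: [0.4738, -0.3688, 0.1445]
ee_rot: [-0.39, 0.381, -0.584, 0.601]
wrist_force: [0.0, 0.2, 0.3]
gripper_width: 0.0527
pos [ 0.4742 -0.3684  0.1449] jaw -113.9 d [ 0.0013  0.0034 -0.0849] turn deg [-1.5  0.1  0.2] rows 1
[[-0.08, 1.7, -0.05], [-0.18, 0.01, 0.02]]
[252.83615337 193.74916822] [256.46661604 251.23082404]
```

View pics/w8.png

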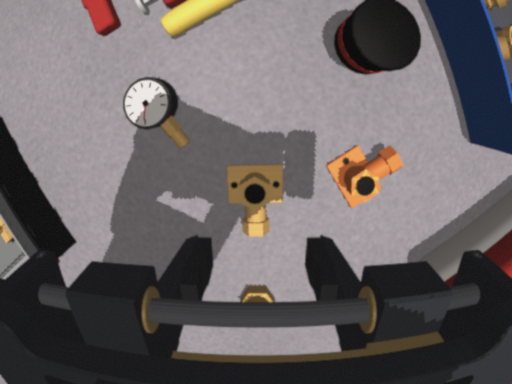

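```bash
python3 -m jog '[[[-0.08,0.6,-0.05],[-0.18,0.01,0.02],0.2],[[0,0.6,0],[0,0,0],0.2],[[0,0.5,0],[0,0,0],0.2],[[0,0.2,0],[0,0,0],0.2],[[0,0,0],[0,0,0],0.2]]'; python3 - <<'E'
from h import *
f=optics.grab_frame("wrist");crop(f["image"],120,100,400,310,2.8,"w9.png")
plan((0.4755,-0.365,0.019),Rt(-114),n=1)
E
```

```text
t: 9.65
position: [0.479, -0.3587, 0.0514]
ee_rot: [-0.389, 0.388, -0.589, 0.593]
wrist_force: [-0.6, -0.5, 0.1]
gripper_width: 0.0528
pos [ 0.4793 -0.3589  0.0522] jaw -113.3 d [-0.0038 -0.0061 -0.0332] turn deg [-0.3  0.7  0.1] rows 1
[[0.14, 0.66, -0.03], [-0.04, 0.08, 0.02]]
```

View pics/w9.png

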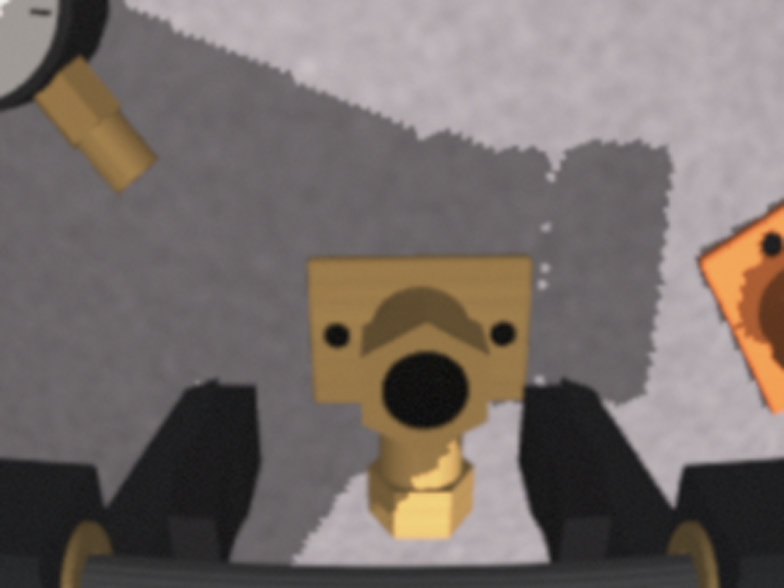

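```bash
python3 -m jog '[[[0.14,0.1,-0.03],[-0.04,0.08,0.02],0.2],[[0,0.28,0],[0,0,0],0.2],[[0,0.28,0],[0,0,0],0.2],[[0,0,0],[0,0,0],0.2],[[0,0,0],[0,0,0],0.2]]'; python3 - <<'E'
from h import *
plan((0.4755,-0.365,0.019),Rt(-114),n=1)
E
```

```text
t: 10.2
position: [0.4762, -0.3662, 0.0198]
ee_rot: [-0.385, 0.385, -0.592, 0.595]
wrist_force: [0.1, -0.3, 0.5]
gripper_width: 0.0531
pos [ 0.4762 -0.3662  0.0198] jaw -114.0 d [-0.0007  0.0012 -0.0008] turn deg [-0.2 -0.   0.1] rows 1
[[-0.02, 0.02, -0.02], [-0.03, -0.01, 0.01]]
```

```bash
python3 -m jog '[[[0,0,0],[0,0,0],-1],[[0,0,0],[0,0,0],-1],[[0,0,0],[0,0,0],-1],[[0,-0.6,0],[0,0,0],-1],[[0,-0.9,0],[0,0,0],-1]]'; python3 - <<'E'
from h import *
plan((0.46,0.06,0.25),Rt(-82.6),n=10)
E
```

```text
t: 10.7
position: [0.4739, -0.3638, 0.0914]
ee_rot: [0.385, -0.385, 0.596, -0.591]
wrist_force: [0.5, 0.1, -2.5]
gripper_width: 0.0277
pos [ 0.4739 -0.3638  0.0914] jaw -114.1 d [-0.0139  0.4238  0.1586] turn deg [  0.3 -31.5  -0.3] rows 10
[[-0.76, -0.31, -0.37], [0.0, -0.37, -0.0]]
[[-0.78, -0.31, -0.33], [0.0, -0.37, -0.0]]
[[-0.8, -0.31, -0.29], [0.0, -0.37, -0.0]]
[[-0.81, -0.31, -0.24], [0.0, -0.37, -0.0]]
[[-0.83, -0.31, -0.2], [0.0, -0.37, -0.0]]
[[-0.84, -0.32, -0.15], [0.0, -0.37, -0.0]]
[[-0.84, -0.32, -0.1], [0.0, -0.37, -0.0]]
[[-0.85, -0.32, -0.06], [0.0, -0.37, -0.0]]
[[-0.85, -0.32, -0.01], [0.0, -0.37, -0.0]]
[[-0.85, -0.32, 0.04], [0.0, -0.37, -0.0]]
```

```bash
python3 -m jog '[[[-0.76,-0.31,-0.37],[0,-0.37,0],-1],[[-0.78,-0.31,-0.33],[0,-0.37,0],-1],[[-0.8,-0.31,-0.29],[0,-0.37,0],-1],[[-0.81,-0.31,-0.24],[0,-0.37,0],-1],[[-0.83,-0.31,-0.2],[0,-0.37,0],-1]]'|head -2; python3 -m jog '[[[-0.84,-0.32,-0.15],[0,-0.37,0],-1],[[-0.84,-0.32,-0.1],[0,-0.37,0],-1],[[-0.85,-0.32,-0.06],[0,-0.37,0],-1],[[-0.85,-0.2,0],[0,-0.37,0],-1],[[-0.3,-0.1,0.04],[0,-0.37,0],-1]]'; python3 - <<'E'
from h import *
plan((0.46,0.06,0.25),Rt(-82.6),n=1)
E
```

```text
t: 11.2
position: [0.4654, -0.1501, 0.1753]
t: 11.7
position: [0.4564, 0.0452, 0.2425]
ee_rot: [0.538, -0.536, 0.459, -0.462]
wrist_force: [0.0, -0.5, -2.0]
gripper_width: 0.0275
pos [0.4564 0.0452 0.2425] jaw -81.3 d [0.0036 0.0148 0.0075] turn deg [-0.2  1.3  0. ] rows 1
[[-0.28, -0.15, 0.12], [-0.03, 0.15, 0.0]]
```

```bash
python3 -m jog '[[[-0.28,-0.1,0.12],[-0.03,0.15,0],-1],[[0,0,0],[0,0,0],-1],[[0,0,0],[0,0,0],-1],[[0,0,0],[0,0,0],-1],[[0,0,0],[0,0,0],-1]]'; python3 - <<'E'
from h import *
import pickle
p,M,_=pose()
f=optics.grab_frame("wrist");pickle.dump((f,p,M),open("fw10.pkl","wb"))
crop(f["image"],115,0,375,290,2,"w10.png")
for n,(x,up,z) in {"hex top centre":(0,.017,0),"flange far edge L":(-.028,-.0145,.02),"flange far R":(.028,-.0145,.02)}.items():
    print(n,proj(f,p+M@np.array([x,-up,z]),True).round(1))
print(jawyaw(M),p)
E
```

```text
t: 12.2
position: [0.4591, 0.0616, 0.2478]
ee_rot: [-0.532, 0.533, -0.465, 0.465]
wrist_force: [0.0, -0.7, -3.0]
gripper_width: 0.0276
hex top centre [257.9 266.9]
flange far edge L [210. 208.]
flange far R [305.9 207.9]
-82.28391302267528 [0.45913365 0.06155535 0.24776723]
```

View pics/w10.png

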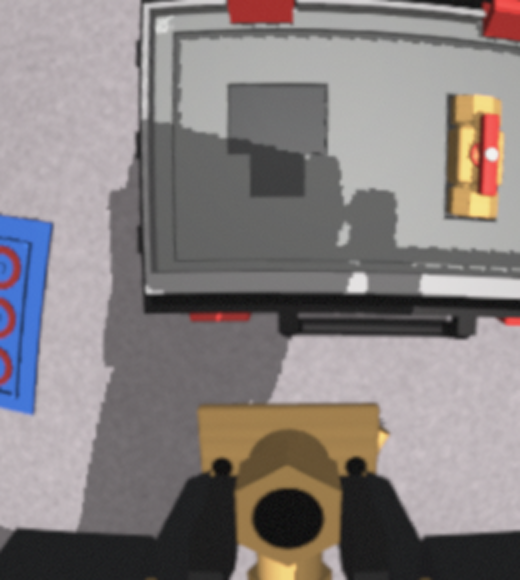

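```bash
python3 - <<'E'
from h import *
import pickle
f,p,M=pickle.load(open("fw10.pkl","rb"))
def W(x,y,z): return onplane(f,115+(x+.5)/2-.5,(y+.5)/2-.5,z,True)
E=np.array([W(*q,.018) for q in [(228,84),(327,85),(228,153),(326,156)]]);print(E.round(4).tolist(),E.mean(0))
c=W(288,518,p[2]+.0165);print("hole in tool",(M.T@(c-p)).round(4))
fl=np.array([W(*q,p[2]-.0148) for q in [(198,406),(380,405)]]);print([(M.T@(c-p)).round(4).tolist() for c in fl])
E
```

```text
[[0.6062, 0.1179, 0.018], [0.6133, 0.0573, 0.018], [0.5621, 0.1121, 0.018], [0.568, 0.0518, 0.018]] [0.58740119 0.08476852 0.018     ]
hole in tool [ 0.0005 -0.0165  0.0046]
[[-0.0256, 0.0148, 0.0232], [0.0272, 0.0148, 0.0234]]
```

```bash
python3 - <<'E'
from h import *
plan((0.5837,0.0848,0.11),Rt(-82.6),n=4)
E
```

```text
pos [0.4591 0.0615 0.2477] jaw -82.3 d [ 0.1246  0.0233 -0.1377] turn deg [0.  0.3 0.1] rows 4
[[-0.03, 0.69, 0.63], [0.0, 0.01, 0.0]]
[[-0.03, 0.69, 0.63], [0.0, 0.01, 0.0]]
[[-0.03, 0.69, 0.63], [0.0, 0.01, 0.0]]
[[-0.03, 0.69, 0.63], [0.0, 0.01, 0.0]]
```

```bash
python3 -m jog '[[[-0.03,0.5,0.63],[0,0.01,0],-1],[[-0.03,0.6,0.63],[0,0.01,0],-1],[[-0.03,0.6,0.63],[0,0.01,0],-1],[[-0.03,0.6,0.55],[0,0.01,0],-1],[[0,0,0],[0,0,0],-1]]'; python3 - <<'E'
from h import *
plan((0.5837,0.0848,0.05),Rt(-82.6),n=2)
E
```

```text
t: 12.75
position: [0.5841, 0.0807, 0.1284]
ee_rot: [-0.53, 0.53, -0.467, 0.469]
wrist_force: [-1.5, 0.2, -2.2]
gripper_width: 0.0277
pos [0.5841 0.0807 0.1284] jaw -82.9 d [-0.0004  0.0041 -0.0784] turn deg [-0.1 -0.3  0.1] rows 2
[[-0.04, 0.78, -0.0], [-0.0, -0.02, 0.01]]
[[-0.04, 0.78, 0.0], [-0.0, -0.02, 0.01]]
```

```bash
python3 -m jog '[[[-0.08,0.6,0],[0,-0.04,0.01],-1],[[0,0.6,0],[0,0,0],-1],[[0,0.3,0],[0,0,0],-1],[[0,0,0],[0,0,0],-1],[[0,0,0],[0,0,0],-1]]'; python3 - <<'E'
from h import *
plan((0.5837,0.0848,0.0258),Rt(-82.6),n=1)
E
```

```text
t: 13.25
position: [0.5841, 0.082, 0.0541]
ee_rot: [0.532, -0.53, 0.466, -0.468]
wrist_force: [-0.1, 0.6, -2.1]
gripper_width: 0.0278
pos [0.5841 0.082  0.0541] jaw -82.7 d [-0.0004  0.0028 -0.0283] turn deg [-0.2 -0.1  0.1] rows 1
[[-0.06, 0.57, -0.0], [-0.03, -0.01, 0.01]]
```

```bash
python3 -m jog '[[[-0.06,0.1,0],[-0.03,0,0.01],-1],[[0,0.1,0],[0,0,0],-1],[[0,0.1,0],[0,0,0],-1],[[0,0.1,0],[0,0,0],-1],[[0,0,0],[0,0,0],-1]]'; python3 - <<'E'
from h import *
plan((0.5837,0.0848,0.0258),Rt(-82.6),n=1)
E
```

```text
t: 13.75
position: [0.5852, 0.0849, 0.0364]
ee_rot: [0.532, -0.53, 0.466, -0.469]
wrist_force: [0.8, -0.0, -2.3]
gripper_width: 0.0274
pos [0.5852 0.0849 0.0364] jaw -82.7 d [-0.0015 -0.0001 -0.0106] turn deg [-0.3 -0.1  0.1] rows 1
[[-0.0, 0.21, -0.03], [-0.03, -0.01, 0.01]]
```

```bash
python3 -m jog '[[[0,0.08,-0.03],[-0.03,0,0.01],-1],[[0,0.08,0],[0,0,0],-1],[[0,0.06,0],[0,0,0],-1],[[0,0.03,0],[0,0,0],-1],[[0,0,0],[0,0,0],-1]]'; python3 - <<'E'
from h import *
plan((0.5837,0.0848,0.0258),Rt(-82.6),n=1)
E
```

```text
t: 14.25
position: [0.5854, 0.0846, 0.0325]
ee_rot: [0.532, -0.53, 0.465, -0.468]
wrist_force: [-0.6, 0.4, -2.1]
gripper_width: 0.0272
pos [0.5854 0.0846 0.0325] jaw -82.6 d [-0.0017  0.0002 -0.0067] turn deg [-0.3 -0.   0.1] rows 1
[[-0.01, 0.13, -0.03], [-0.03, -0.0, 0.01]]
```

```bash
python3 -m jog '[[[0,0.13,-0.03],[-0.03,0,0.01],-1],[[0,0.08,0],[0,0,0],-1],[[0,0.06,0],[0,0,0],-1],[[0,0,0],[0,0,0],-1],[[0,0,0],[0,0,0],-1]]'; python3 - <<'E'
from h import *
plan((0.5837,0.0848,0.0258),Rt(-82.6),n=1)
E
```

```text
t: 14.75
position: [0.5869, 0.0847, 0.0307]
ee_rot: [0.534, -0.529, 0.464, -0.469]
wrist_force: [0.1, -0.5, -3.3]
gripper_width: 0.0274
pos [0.5869 0.0847 0.0307] jaw -82.5 d [-0.0032  0.0001 -0.0049] turn deg [-0.5  0.1  0.1] rows 1
[[-0.01, 0.1, -0.06], [-0.06, 0.01, 0.01]]
```

```bash
python3 - <<'E'
from h import *
f=optics.grab_frame("wrist");crop(f["image"],100,80,420,320,2.4,"w11.png")
s=get_state();print(s["wrist_force"],s["wrist_torque"],s["position"],s["effort"].round(2))
E
```

```text
[ 0.6986644  -0.61763168 -2.57628681] [-0.00282532  0.09258889  0.04221971] [0.5868363  0.08465989 0.03052328] [ 0.000e+00 -5.282e+01 -2.104e+01  2.000e-02 -6.000e-02 -0.000e+00]
```

View pics/w11.png

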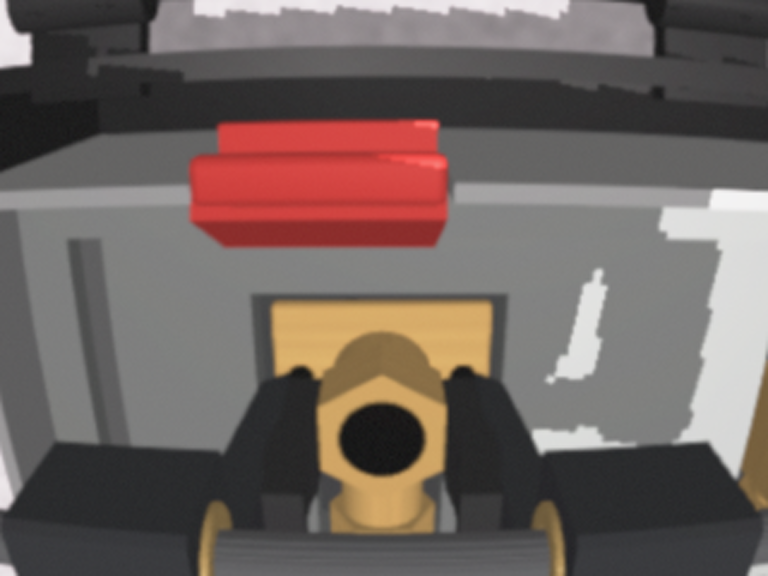

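```bash
python3 -m jog '[[[0,0.2,-0.06],[-0.06,0,0.01],-1],[[0,0,0],[0,0,0],-1],[[0,0,0],[0,0,0],-1],[[0,0,0],[0,0,0],-1],[[0,0,0],[0,0,0],-1]]'; python3 - <<'E'
from h import *
plan((0.5837,0.0848,0.0258),Rt(-82.6),n=1)
E
```

```text
t: 15.3
position: [0.5885, 0.0848, 0.0246]
ee_rot: [0.534, -0.528, 0.464, -0.469]
wrist_force: [-0.8, 0.3, 5.5]
gripper_width: 0.0275
pos [0.5885 0.0848 0.0246] jaw -82.5 d [-0.0048  0.      0.0012] turn deg [-0.7  0.1  0. ] rows 1
[[-0.01, -0.03, -0.09], [-0.08, 0.01, 0.0]]
```

```bash
python3 -m jog '[[[0,0,0],[0,0,0],0],[[0,0,0],[0,0,0],0],[[0,-0.3,-0.09],[-0.08,0,0],0.2],[[0,-0.8,0],[0,0,0],0.2],[[0,-0.9,-0.3],[0,0,0],0.2]]'; python3 - <<'E'
from h import *
f=optics.grab_frame("wrist");cv2.imwrite("pics/w12.png",f["image"])
t=optics.grab_frame("top")
crop(t["image"],195,140,290,215,6,"t2.png");crop(t["image"],110,180,200,240,6,"t2d.png")
E
```

```text
t: 15.8
position: [0.5662, 0.082, 0.1204]
ee_rot: [-0.528, 0.535, -0.47, 0.463]
wrist_force: [0.2, -0.2, 1.1]
gripper_width: 0.053
```

View pics/w12.png

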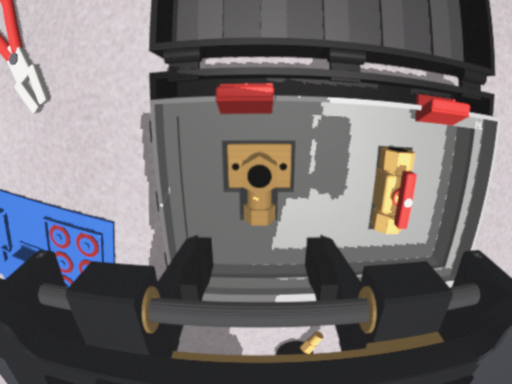

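View pics/t2d.png

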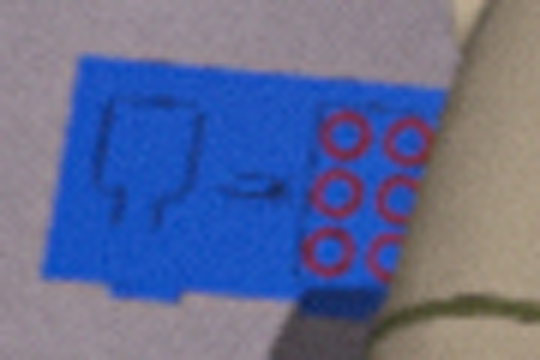

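```bash
python3 - <<'E'
from h import *
plan((0.44,0.28,0.22),Rt(-5),n=10)
E
```

```text
pos [0.5677 0.082  0.1254] jaw -82.6 d [-0.1277  0.198   0.0946] turn deg [  0.2 -77.6  -0.2] rows 10
[[-0.43, -0.19, -0.2], [0.0, -0.9, -0.0]]
[[-0.45, -0.19, -0.14], [0.0, -0.9, -0.0]]
[[-0.46, -0.19, -0.08], [0.0, -0.9, -0.0]]
[[-0.47, -0.19, -0.02], [0.0, -0.9, -0.0]]
[[-0.47, -0.19, 0.05], [0.0, -0.9, -0.0]]
[[-0.46, -0.19, 0.11], [0.0, -0.9, -0.0]]
[[-0.44, -0.19, 0.17], [0.0, -0.9, -0.0]]
[[-0.41, -0.19, 0.23], [0.0, -0.9, -0.0]]
[[-0.38, -0.19, 0.28], [0.0, -0.9, -0.0]]
[[-0.34, -0.19, 0.33], [0.0, -0.9, -0.0]]
```

```bash
python3 -m jog '[[[-0.3,-0.4,-0.15],[0,-0.9,0],0.2],[[-0.45,-0.19,-0.14],[0,-0.9,0],0.2],[[-0.46,-0.19,-0.08],[0,-0.9,0],0.2],[[-0.47,-0.19,-0.02],[0,-0.9,0],0.2],[[-0.47,-0.19,0.05],[0,-0.9,0],0.2]]'|head -2; python3 -m jog '[[[-0.46,-0.19,0.11],[0,-0.9,0],0.2],[[-0.44,-0.19,0.17],[0,-0.9,0],0.2],[[-0.41,-0.19,0.23],[0,-0.9,0],0.2],[[-0.38,-0.19,0.28],[0,-0.9,0],0.2],[[-0.34,-0.1,0.33],[0,-0.9,0],0.2]]';python3 -m jog '[[[0,0,0],[0,0,0],0.2],[[0,0,0],[0,0,0],0.2],[[0,0,0],[0,0,0],0.2],[[0,0,0],[0,0,0],0.2],[[0,0,0],[0,0,0],0.2]]'; python3 - <<'E'
from h import *
import pickle
p,M,_=pose()
f=optics.grab_frame("wrist");pickle.dump((f,p,M),open("fw13.pkl","wb"));cv2.imwrite("pics/w13.png",f["image"])
print(p,jawyaw(M))
E
```

```text
t: 16.4
position: [0.5053, 0.1752, 0.1821]
t: 16.9
position: [0.4356, 0.2762, 0.2238]
ee_rot: [-0.706, 0.708, -0.019, 0.011]
wrist_force: [-0.2, 0.3, -0.2]
gripper_width: 0.0528
t: 17.4
position: [0.4358, 0.2757, 0.2216]
ee_rot: [-0.705, 0.708, -0.022, 0.012]
wrist_force: [0.0, 0.4, 0.4]
gripper_width: 0.053
[0.43576086 0.27573439 0.2216154 ] -2.698582933945823
```

View pics/w13.png

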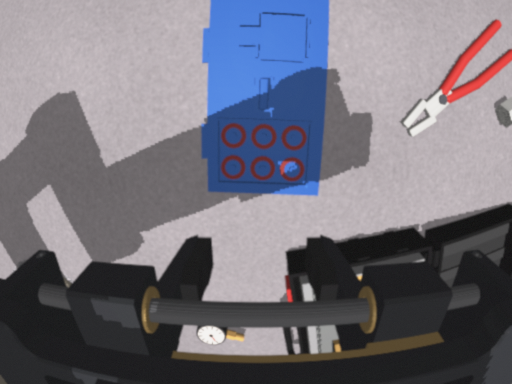

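```bash
python3 - <<'E'
from h import *
import pickle
f,p,M=pickle.load(open("fw13.pkl","rb"))
crop(f["image"],190,0,340,205,3.9 if 0 else 2.9,"w13c.png")
hsv=cv2.cvtColor(f["image"],cv2.COLOR_BGR2HSV);b=cv2.inRange(hsv,(105,120,40),(128,255,255))
for r in (20,50,80,115,150,180): 
    xs=np.nonzero(b[r,180:345])[0]+180; print(r,xs.min(),xs.max())
for c in (225,250,275,300):
    ys=np.nonzero(b[:210,c])[0];print(c,ys.max())
E
```

```text
20 210 327
50 203 326
80 208 325
115 208 323
150 202 321
180 208 318
225 191
250 192
275 193
300 194
```

View pics/w13c.png

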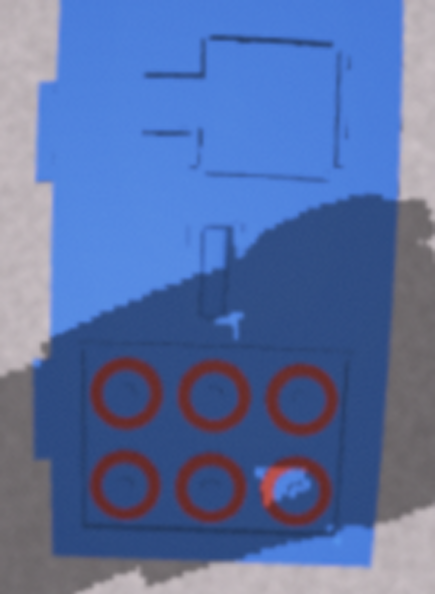

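```bash
python3 - <<'E'
from h import *
import pickle
f,p,M=pickle.load(open("fw13.pkl","rb"))
W=lambda u,v,z:onplane(f,u,v,z,True)
h=W(264.1,93.1,.033);print("handle",h)
r=[W(x+.5,y,.005) for x,y in ((327,20),(326,50),(323,115),(321,150),(318,180))];r=np.array(r)
pf=np.polyfit(r[:,1],r[:,0],1);print("rear edge yaw",np.degrees(np.arctan(-pf[0])))
bt=np.array([W(x,y+.5,.005) for x,y in ((225,191),(250,192),(275,193),(300,194))]);pf2=np.polyfit(bt[:,0],bt[:,1],1);print("side yaw",np.degrees(np.arctan(pf2[0])))
a=np.radians(-5);X=np.array([np.cos(a),np.sin(a)]);Y=np.array([-X[1],X[0]])
print("rear dist from handle",((r[:,:2]-h[:2])@X),"side",((bt[:,:2]-h[:2])@Y))
E
```

```text
handle [0.44233064 0.36175636 0.033     ]
rear edge yaw -4.415191674121387
side yaw -4.900393295608525
rear dist from handle [0.07273082 0.07278555 0.07365954 0.07466576 0.07445389] side [-0.12599178 -0.12594139 -0.12588539 -0.12582299]
```

```bash
python3 - <<'E'
from h import *
plan((0.4415,0.362,0.06),Rt(-4.7),n=5)
E
```

```text
pos [0.4358 0.2757 0.2216] jaw -2.7 d [ 0.0057  0.0863 -0.1616] turn deg [ 0.3  2.  -0.8] rows 5
[[0.02, 0.64, 0.35], [0.01, 0.05, -0.02]]
[[0.01, 0.65, 0.35], [0.01, 0.05, -0.02]]
[[0.01, 0.65, 0.35], [0.01, 0.05, -0.02]]
[[0.0, 0.65, 0.35], [0.01, 0.05, -0.02]]
[[-0.0, 0.65, 0.35], [0.01, 0.05, -0.02]]
```

```bash
python3 -m jog '[[[0.02,0.6,0.42],[0.01,0.06,-0.02],0.2],[[0.02,0.6,0.42],[0.01,0.06,-0.02],0.2],[[0.01,0.6,0.42],[0.01,0.06,-0.02],0.2],[[0,0.65,0.42],[0.01,0.06,-0.02],0.2],[[0,0.1,0],[0,0,0],0.2]]';python3 -m jog '[[[0,0,0],[0,0,0],0.2],[[0,0,0],[0,0,0],0.2],[[0,0,0],[0,0,0],0.2],[[0,0,0],[0,0,0],0.2],[[0,0,0],[0,0,0],0.2]]'|head -2; python3 - <<'E'
from h import *
plan((0.4415,0.362,0.008),Rt(-4.7),n=1)
f=optics.grab_frame("wrist");crop(f["image"],100,80,420,320,2.4,"w14.png")
E
```

```text
t: 17.95
position: [0.4455, 0.3605, 0.0909]
ee_rot: [0.707, -0.705, 0.031, -0.033]
wrist_force: [-0.2, -0.7, 0.2]
gripper_width: 0.0528
t: 18.45
position: [0.4477, 0.3586, 0.0951]
pos [0.4477 0.3586 0.0951] jaw -5.4 d [-0.0062  0.0034 -0.0871] turn deg [-0.3 -0.7  0.4] rows 1
[[-0.14, 1.74, 0.05], [-0.04, -0.08, 0.05]]
```

View pics/w14.png

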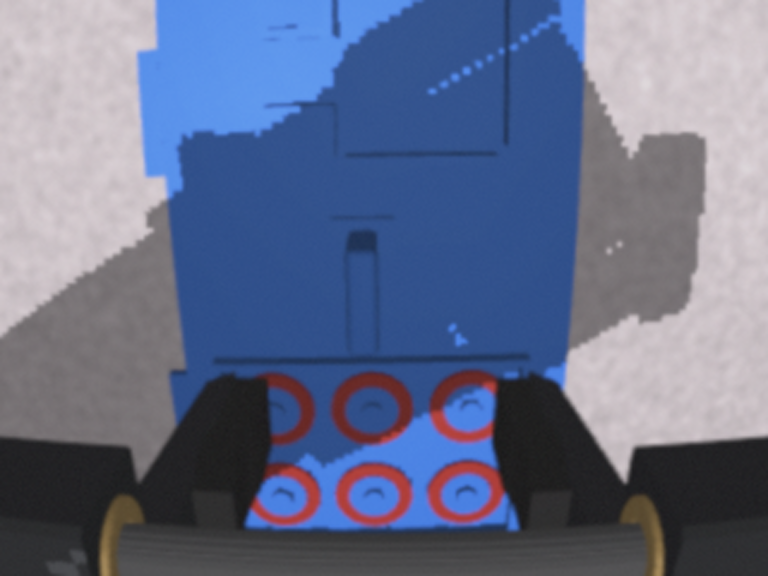

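```bash
python3 -m jog '[[[-0.14,0.3,0.07],[-0.04,-0.08,0.05],0.2],[[0,0.6,0],[0,0,0],0.2],[[0,0.5,0],[0,0,0],0.2],[[0,0,0],[0,0,0],0.2],[[0,0,0],[0,0,0],0.2]]'; python3 - <<'E'
from h import *
plan((0.4415,0.362,0.008),Rt(-4.7),n=1)
f=optics.grab_frame("wrist");crop(f["image"],100,80,420,320,2.4,"w15.png")
E
```

```text
t: 19.0
position: [0.4395, 0.3637, 0.0215]
ee_rot: [-0.706, 0.707, -0.028, 0.028]
wrist_force: [0.2, -0.3, 0.7]
gripper_width: 0.0525
pos [0.4395 0.3637 0.0215] jaw -4.5 d [ 0.002  -0.0017 -0.0135] turn deg [ 0.1  0.2 -0. ] rows 1
[[0.04, 0.27, -0.03], [0.01, 0.02, -0.0]]
```

View pics/w15.png

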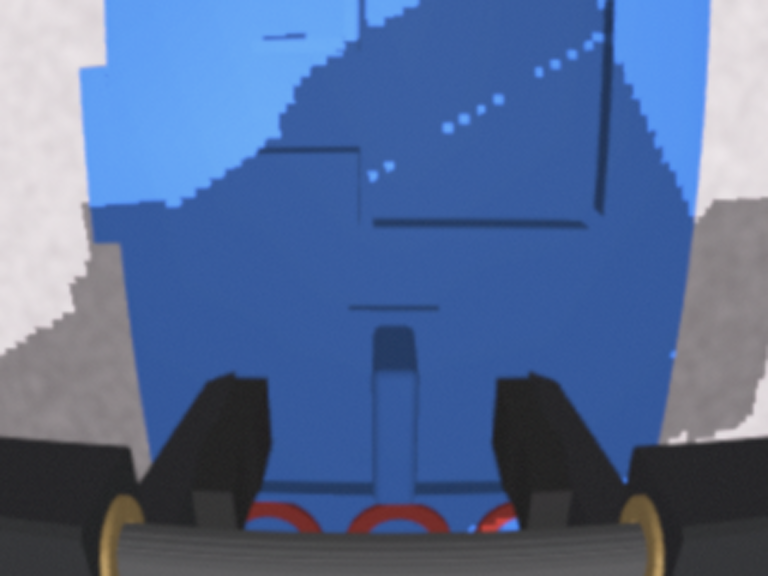

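```bash
python3 -m jog '[[[0.04,0.24,-0.03],[0,0.02,0],0.2],[[0,0,0],[0,0,0],0.2],[[0,0,0],[0,0,0],-1],[[0,0,0],[0,0,0],-1],[[0,0,0],[0,0,0],-1]]'; python3 -m jog '[[[0,0,0],[0,0,0],-1],[[0,0,0],[0,0,0],-1],[[0,0,0],[0,0,0],-1],[[0,-0.2,0],[0,0,0],-1],[[0,-0.5,0],[0,0,0],-1]]'; python3 - <<'E'
from h import *
p,M,s=pose();print(p,jawyaw(M))
f=optics.grab_frame("wrist");cv2.imwrite("pics/w16.png",f["image"])
E
```

```text
t: 19.55
position: [0.4427, 0.3626, 0.0113]
ee_rot: [0.707, -0.706, 0.028, -0.03]
wrist_force: [-0.2, -0.8, -0.1]
gripper_width: 0.0311
t: 20.05
position: [0.4408, 0.3616, 0.045]
ee_rot: [-0.706, 0.707, -0.03, 0.028]
wrist_force: [0.4, 0.2, -2.5]
gripper_width: 0.0096
[0.44084143 0.36158222 0.04501485] -4.686694830259936
```

View pics/w16.png

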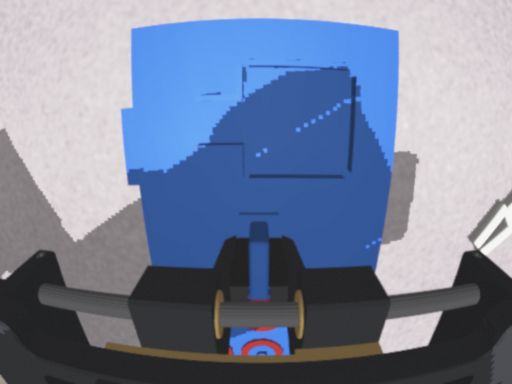

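```bash
cat >> h.py <<'E'
YAW=7.4; LC=np.array([.577,.021]); H=.0105
_a=np.radians(YAW);LX=np.array([np.cos(_a),np.sin(_a),0]);LY=np.array([-LX[1],LX[0],0])
def div_target(xt,zt,th,y=0.0):
    "TCP pose for tongue tip (lower front edge) at liner x=xt, height zt, tilt th deg front down"
    c,s=np.cos(np.radians(th)),np.sin(np.radians(th))
    x=xt+.0755*c-H*s; z=zt+.0755*s+H*c
    return np.array([*LC,0])+x*LX+y*LY+np.array([0,0,z]), Rt(YAW,-th,LY)
def tip():
    p,M,s=pose(); q=p+M@np.array([-.0755,H,0]); d=q-np.array([*LC,0])
    rear=p+M@np.array([.0755,H,0])-np.array([*LC,0])
    print("tip L x %.4f y %.4f z %.4f | rear x %.4f z %.4f | tilt %.2f roll %.2f yaw %.2f | F"%(d@LX,d@LY,q[2],rear@LX,rear[2],np.degrees(np.arcsin(M[2,0])),np.degrees(np.arcsin(M[2,2])),jawyaw(M)),(s["wrist_force"]).round(1),"grip",round(s["gripper_width"],4),"t",s["t"])
E
python3 - <<'E'
from h import *
tip()
plan(*div_target(-.064,.12,16),n=8)
E
```

```text
tip L x -0.1626 y 0.3720 z 0.0392 | rear x -0.0150 z 0.0399 | tilt 0.25 roll 0.11 yaw -4.67 | F [3.1 2.1 2.6] grip 0.0098 t 20.1
pos [0.443  0.3628 0.05  ] jaw -4.7 d [ 0.1396 -0.3411  0.1009] turn deg [  1.6 -12.  -15.7] rows 8
[[0.42, -0.25, -0.82], [0.02, -0.17, -0.23]]
[[0.41, -0.24, -0.83], [0.02, -0.17, -0.23]]
[[0.39, -0.23, -0.84], [0.02, -0.17, -0.23]]
[[0.38, -0.22, -0.85], [0.02, -0.17, -0.23]]
[[0.36, -0.21, -0.86], [0.02, -0.17, -0.23]]
[[0.35, -0.2, -0.87], [0.02, -0.17, -0.23]]
[[0.33, -0.19, -0.88], [0.02, -0.17, -0.23]]
[[0.31, -0.18, -0.88], [0.02, -0.17, -0.23]]
```

```bash
python3 -m jog '[[[0,-0.7,0],[0,0,0],-1],[[0,-0.8,0],[0,0,0],-1],[[0.2,-0.8,-0.4],[0,-0.17,0],-1],[[0.3,-0.3,-0.6],[0,-0.2,0],-1],[[0.3,0,-0.7],[0,-0.2,-0.2],-1]]'; python3 - <<'E'
from h import *
tip()
plan(*div_target(-.064,.13,16),n=6)
E
```

```text
t: 20.6
position: [0.4778, 0.2764, 0.1864]
ee_rot: [0.708, -0.706, -0.018, -0.009]
wrist_force: [0.4, 0.6, -2.8]
gripper_width: 0.0096
tip L x -0.1400 y 0.2748 z 0.1731 | rear x 0.0099 z 0.1788 | tilt 2.16 roll 0.10 yaw 0.72 | F [ 0.4  0.6 -2.8] grip 0.0096 t 20.6
pos [0.4778 0.2764 0.1864] jaw 0.7 d [ 0.1048 -0.2546 -0.0255] turn deg [  1.   -6.6 -13.8] rows 6
[[0.34, 0.1, -0.85], [0.02, -0.13, -0.27]]
[[0.31, 0.11, -0.86], [0.02, -0.13, -0.27]]
[[0.29, 0.12, -0.87], [0.02, -0.13, -0.27]]
[[0.27, 0.13, -0.87], [0.02, -0.13, -0.27]]
[[0.25, 0.13, -0.88], [0.02, -0.13, -0.27]]
[[0.23, 0.14, -0.88], [0.02, -0.13, -0.27]]
```

```bash
python3 -m jog '[[[0.34,0,-0.85],[0.02,-0.13,-0.27],-1],[[0.31,0,-0.86],[0.02,-0.13,-0.27],-1],[[0.29,0,-0.87],[0.02,-0.13,-0.27],-1],[[0.27,0.05,-0.87],[0.02,-0.13,-0.27],-1],[[0.25,0.13,-0.88],[0.02,-0.13,-0.27],-1]]'|head -2; python3 - <<'E'
from h import *
tip()
plan(*div_target(-.064,.13,16),n=2)
E
```

```text
t: 21.1
position: [0.566, 0.0569, 0.188]
tip L x -0.0767 y 0.0378 z 0.1588 | rear x 0.0694 z 0.1968 | tilt 14.55 roll 0.03 yaw 6.79 | F [ 0.6 -0.3 -2. ] grip 0.0095 t 21.1
pos [0.566  0.0569 0.188 ] jaw 6.8 d [ 0.0166 -0.0352 -0.0271] turn deg [ 0.1 -0.6 -1.5] rows 2
[[0.05, 0.29, -0.37], [0.01, -0.03, -0.08]]
[[0.05, 0.29, -0.37], [0.01, -0.03, -0.08]]
```

```bash
python3 -m jog '[[[0.05,0.2,-0.37],[0,-0.03,-0.08],-1],[[0.05,0.2,-0.37],[0,-0.03,-0.08],-1],[[0,0,0],[0,0,0],-1],[[0,0,0],[0,0,0],-1],[[0,0,0],[0,0,0],-1]]'|head -2; python3 - <<'E'
from h import *
import pickle
tip()
p,M,_=pose()
plan(*div_target(-.064,.1,16),n=2)
f=optics.grab_frame("wrist");cv2.imwrite("pics/w17.png",f["image"]);pickle.dump((f,p,M),open("fw17.pkl","wb"))
for f2 in ("top","side"): 
    g=optics.grab_frame(f2); 
    crop(g["image"],*((190,130,295,215,6) if f2=="top" else (200,100,360,240,4.5)),f"{f2}17.png")
E
```

```text
t: 21.6
position: [0.5807, 0.015, 0.1694]
tip L x -0.0668 y -0.0059 z 0.1385 | rear x 0.0784 z 0.1801 | tilt 15.99 roll -0.16 yaw 6.97 | F [ 0.1  0.  -1.9] grip 0.0095 t 21.6
pos [0.5807 0.015  0.1694] jaw 7.0 d [ 0.0019  0.0067 -0.0385] turn deg [ 0.3 -0.4 -0. ] rows 2
[[-0.08, 0.38, 0.07], [0.02, -0.02, -0.0]]
[[-0.08, 0.38, 0.06], [0.02, -0.02, -0.0]]
```

View pics/w17.png

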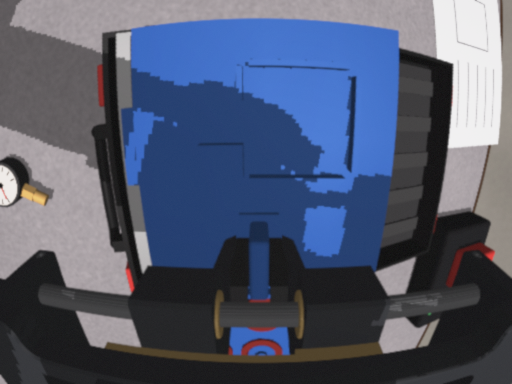

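View pics/side17.png

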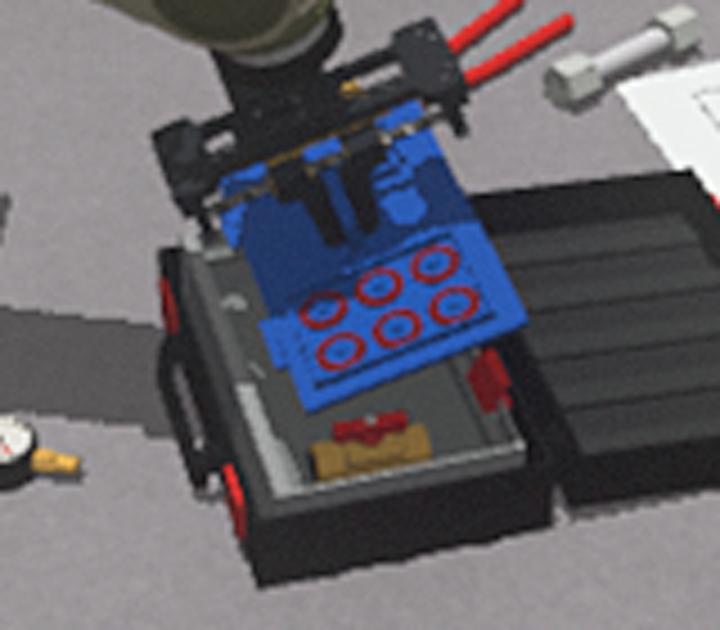

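```bash
python3 - <<'E'
from h import *
import pickle
f,p,M=pickle.load(open("fw17.pkl","rb"))
for x in (-.06,0,.0755):
  print(x,proj(f,p+M@np.array([x,H-.005,.126]),True).round(1),proj(f,p+M@np.array([x,H-.005,.116]),True).round(1))
for x in (-.068,.0755): print(x,proj(f,p+M@np.array([x,H-.005,.05]),True).round(1))
b=cv2.inRange(cv2.cvtColor(f["image"],cv2.COLOR_BGR2HSV),(105,120,40),(128,255,255))
for c in (160,265,380): print(c,np.nonzero(b[:,c])[0].min())
for r in (40,60,100,180,220,250): 
    xs=np.nonzero(b[r])[0];print(r,xs.min(),xs.max())
E
```

```text
-0.06 [145.1  23.3] [144.9  41.1]
0 [260.2  15. ] [260.3  33.4]
0.0755 [400.9  27.7] [401.2  45.1]
-0.068 [137.1 163. ]
0.0755 [395.  163.2]
160 25
265 19
380 28
40 131 397
60 131 399
100 133 397
180 127 390
220 145 384
250 150 380
```

```bash
python3 -m jog '[[[-0.08,0.35,0.14],[0.02,-0.04,0],-1],[[-0.08,0.35,0.02],[0,0,0],-1],[[0,0,0],[0,0,0],-1],[[0,0,0],[0,0,0],-1],[[0,0,0],[0,0,0],-1]]'|head -2; python3 - <<'E'
from h import *
tip()
plan(*div_target(-.064,.068,16,.001),n=2)
E
```

```text
t: 22.25
position: [0.5826, 0.0259, 0.1357]
tip L x -0.0634 y 0.0039 z 0.1045 | rear x 0.0816 z 0.1467 | tilt 16.25 roll -0.16 yaw 7.60 | F [-0.1 -0.1 -2. ] grip 0.0098 t 22.25
pos [0.5826 0.0259 0.1357] jaw 7.6 d [-0.0001 -0.0032 -0.0368] turn deg [0.1 0.2 0.2] rows 2
[[-0.11, 0.35, -0.03], [0.01, 0.01, 0.01]]
[[-0.11, 0.35, -0.03], [0.01, 0.01, 0.01]]
```

```bash
python3 -m jog '[[[-0.11,0.3,-0.05],[0,0.01,0.01],-1],[[-0.11,0.35,0],[0,0,0],-1],[[0,0,0],[0,0,0],-1],[[0,0,0],[0,0,0],-1],[[0,0,0],[0,0,0],-1]]'|head -2; python3 - <<'E'
from h import *
tip()
plan(*div_target(-.064,.061,16,.001),n=1)
s=optics.grab_frame("side");crop(s["image"],210,100,340,240,5,"side18.png")
E
```

```text
t: 22.75
position: [0.5839, 0.0227, 0.1063]
tip L x -0.0623 y 0.0006 z 0.0746 | rear x 0.0824 z 0.1178 | tilt 16.62 roll -0.29 yaw 7.56 | F [ 0.1  0.2 -1.9] grip 0.01 t 22.75
pos [0.5839 0.0227 0.1063] jaw 7.6 d [-0.0014  0.     -0.0144] turn deg [0.3 0.2 0.6] rows 1
[[-0.11, 0.27, 0.01], [0.03, 0.02, 0.07]]
```

View pics/side18.png

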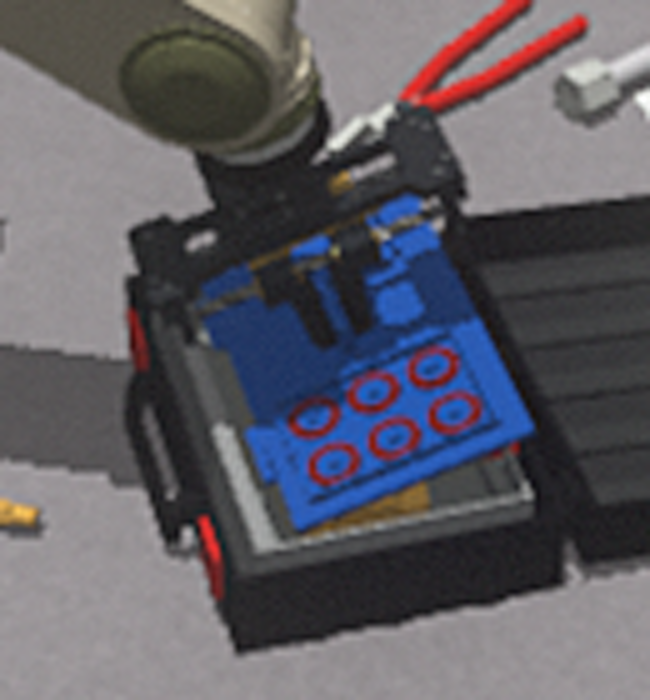

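```bash
python3 -m jog '[[[-0.11,0.24,0.01],[0.03,0.02,0.04],-1],[[0,0,0],[0,0,0],-1],[[0,0,0],[0,0,0],-1],[[0,0,0],[0,0,0],-1],[[0,0,0],[0,0,0],-1]]'|head -2; python3 - <<'E'
from h import *
tip()
plan(*div_target(-.064,.061,16,.001),n=1)
plan(*div_target(-.076,.061,16,.001),n=3)
E
```

```text
t: 23.3
position: [0.5826, 0.0228, 0.0936]
tip L x -0.0637 y 0.0011 z 0.0622 | rear x 0.0812 z 0.1049 | tilt 16.39 roll -0.02 yaw 7.38 | F [ 0.1  0.3 -2.3] grip 0.0097 t 23.3
pos [0.5826 0.0228 0.0936] jaw 7.4 d [-0.0001 -0.0001 -0.0017] turn deg [ 0.  -0.   0.4] rows 1
[[-0.01, 0.03, -0.0], [0.0, -0.0, 0.05]]
pos [0.5826 0.0228 0.0936] jaw 7.4 d [-0.012  -0.0017 -0.0017] turn deg [ 0.  -0.   0.4] rows 3
[[-0.08, -0.01, -0.0], [0.0, -0.0, 0.02]]
[[-0.08, -0.01, -0.0], [0.0, -0.0, 0.02]]
[[-0.08, -0.01, -0.0], [0.0, -0.0, 0.02]]
```

```bash
python3 -m jog '[[[-0.02,0.08,0],[0,0,0.04],-1],[[0,0,0],[0,0,0],-1],[[-0.08,-0.01,0],[0,0,0.02],-1],[[-0.08,-0.01,0],[0,0,0],-1],[[0,0,0],[0,0,0],-1]]'|head -2; python3 - <<'E'
from h import *
tip()
plan(*div_target(-.076,.060,16,.001),n=1)
E
```

```text
t: 23.8
position: [0.5799, 0.0221, 0.0919]
tip L x -0.0662 y 0.0008 z 0.0601 | rear x 0.0784 z 0.1037 | tilt 16.77 roll -0.16 yaw 7.33 | F [ 0.4 -0.2 -2. ] grip 0.0097 t 23.8
pos [0.5799 0.0221 0.0919] jaw 7.3 d [-0.0093 -0.0009 -0.001 ] turn deg [ 0.2 -0.1  0.8] rows 1
[[-0.19, -0.03, 0.01], [0.02, -0.01, 0.09]]
```

```bash
python3 -m jog '[[[-0.14,0,0],[0,0,0.06],-1],[[-0.1,0,0],[0,0,0],-1],[[0,0,0],[0,0,0],-1],[[0,0,0],[0,0,0],-1],[[0,0,0],[0,0,0],-1]]'|head -2; python3 - <<'E'
from h import *
tip()
plan(*div_target(-.076,.060,16,.001),n=1)
s=optics.grab_frame("side");crop(s["image"],210,100,340,240,5,"side19.png")
E
```

```text
t: 24.3
position: [0.5695, 0.0206, 0.0908]
tip L x -0.0768 y 0.0007 z 0.0591 | rear x 0.0678 z 0.1023 | tilt 16.66 roll -0.22 yaw 7.28 | F [ 2.6  1.8 -0.7] grip 0.0097 t 24.3
pos [0.5695 0.0206 0.0908] jaw 7.3 d [0.0011 0.0006 0.0001] turn deg [ 0.3 -0.1  0.7] rows 1
[[0.02, 0.0, 0.01], [0.03, -0.01, 0.08]]
```

View pics/side19.png

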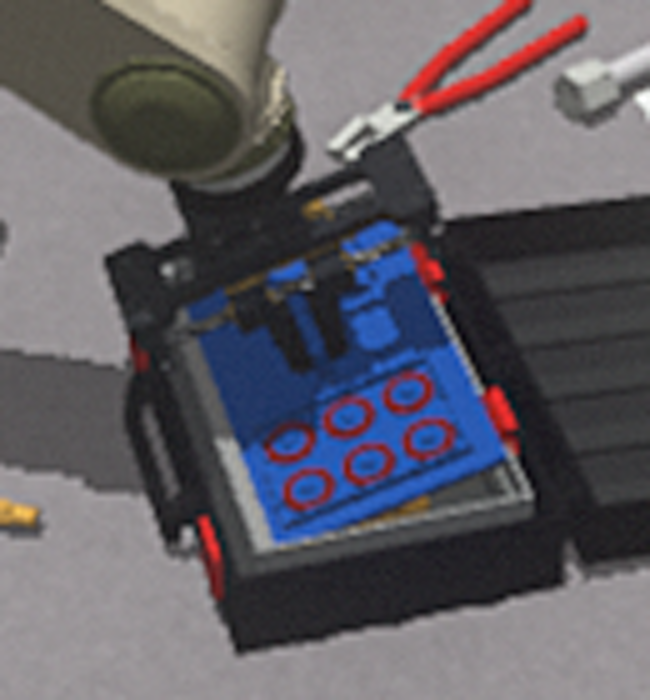

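```bash
python3 - <<'E'
from h import *
p0,M0=div_target(-.0765,.0590,16.5,.0007)
for th in (13,10,7):
    p1,M1=div_target(-.0765,.0590,th,.0007)
    plan(p1,M1,n=1,start=(p0,M0)); p0,M0=p1,M1
E
```

```text
pos [0.5699 0.0208 0.0905] jaw 7.4 d [ 0.0018  0.0002 -0.0043] turn deg [-0.   0.   3.5] rows 1
[[0.01, 0.09, -0.0], [-0.0, 0.0, 0.41]]
pos [0.5717 0.021  0.0862] jaw 7.4 d [ 0.0013  0.0002 -0.0038] turn deg [-0. -0.  3.] rows 1
[[0.01, 0.08, 0.0], [-0.0, -0.0, 0.35]]
pos [0.573  0.0212 0.0825] jaw 7.4 d [ 0.0011  0.0001 -0.0038] turn deg [-0. -0.  3.] rows 1
[[0.01, 0.08, 0.0], [-0.0, -0.0, 0.35]]
```

```bash
python3 -m jog '[[[0.01,0.09,0],[0.02,0,0.35],-1],[[0.01,0.08,0],[0,0,0.35],-1],[[0,0.08,0],[0,0,0.35],-1],[[0,0,0],[0,0,0],-1],[[0,0,0],[0,0,0],-1]]'|head -2; python3 - <<'E'
from h import *
tip()
plan(*div_target(-.0768,.0585,6,.0007),n=1)
E
```

```text
t: 24.85
position: [0.5736, 0.0207, 0.0787]
tip L x -0.0769 y 0.0003 z 0.0586 | rear x 0.0728 z 0.0780 | tilt 7.40 roll -0.10 yaw 7.25 | F [2.9 0.1 3.1] grip 0.0097 t 24.85
pos [0.5736 0.0207 0.0787] jaw 7.3 d [ 0.0005  0.0006 -0.0019] turn deg [ 0.1 -0.1  1.4] rows 1
[[0.01, 0.04, 0.01], [0.01, -0.02, 0.16]]
```

```bash
python3 -m jog '[[[0.01,0.08,0],[0.01,-0.02,0.3],-1],[[0.01,0.08,0],[0,0,0.25],-1],[[0,0.06,0],[0,0,0.2],-1],[[0,0,0],[0,0,0],-1],[[0,0,0],[0,0,0],-1]]'|head -5; python3 - <<'E'
from h import *
tip()
plan(*div_target(-.0768,.058,0,.0007),n=1)
f=optics.grab_frame("wrist");cv2.imwrite("pics/w20.png",f["image"])
s=optics.grab_frame("side");crop(s["image"],210,100,340,240,5,"side20.png")
E
```

```text
t: 25.35
position: [0.5748, 0.0207, 0.0704]
ee_rot: [0.706, -0.705, -0.052, 0.039]
wrist_force: [3.3, 0.6, 1.9]
gripper_width: 0.01
tip L x -0.0775 y -0.0000 z 0.0585 | rear x 0.0735 z 0.0613 | tilt 1.07 roll -0.03 yaw 7.42 | F [3.3 0.6 1.9] grip 0.01 t 25.35
pos [0.5748 0.0207 0.0704] jaw 7.4 d [ 0.0008  0.0008 -0.0019] turn deg [0.  0.  1.1] rows 1
[[0.02, 0.04, 0.01], [0.0, 0.0, 0.12]]
```

View pics/side20.png

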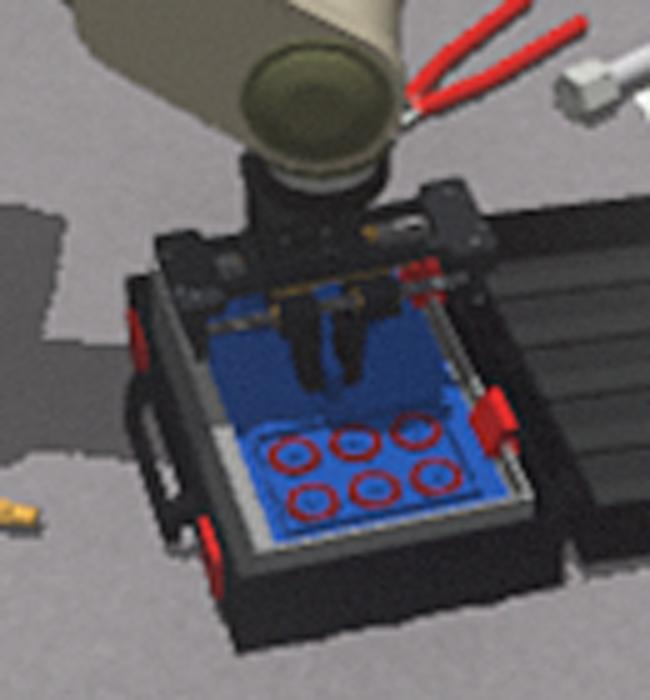

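View pics/w20.png

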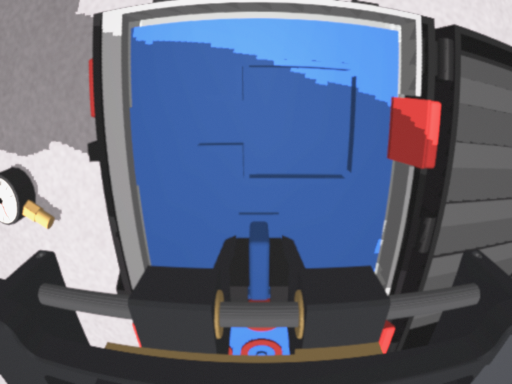

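```bash
python3 -m jog '[[[0.01,0.08,0],[0,0,0.12],-1],[[0,0.1,0],[0,0,0.05],-1],[[0,0.15,0],[0,0,0.05],-1],[[0,0.2,0],[0,0,0],-1],[[0,0,0],[0,0,0],-1]]'; python3 - <<'E'
from h import *
tip()
f=optics.grab_frame("wrist");crop(f["image"],250,60,470,230,3.5,"w21.png")
s=optics.grab_frame("side");crop(s["image"],260,140,340,220,7,"side21.png")
E
```

```text
t: 25.95
position: [0.5749, 0.0192, 0.0653]
ee_rot: [-0.703, 0.708, 0.043, -0.051]
wrist_force: [0.5, 0.2, -4.7]
gripper_width: 0.0098
tip L x -0.0779 y -0.0018 z 0.0557 | rear x 0.0731 z 0.0540 | tilt -0.67 roll -0.41 yaw 7.58 | F [ 0.5  0.2 -4.7] grip 0.0098 t 25.95
```

View pics/side21.png

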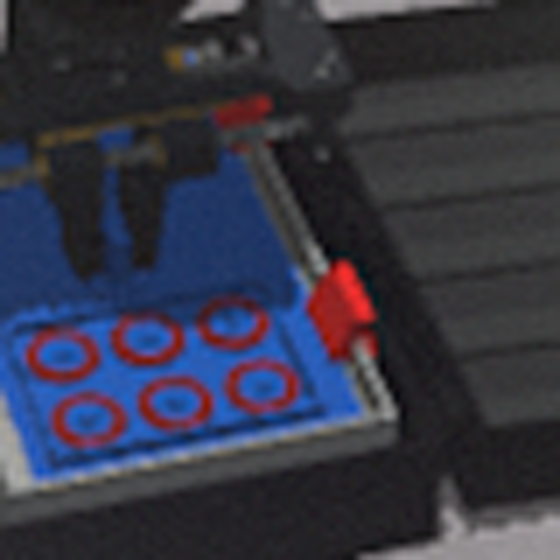

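View pics/w21.png

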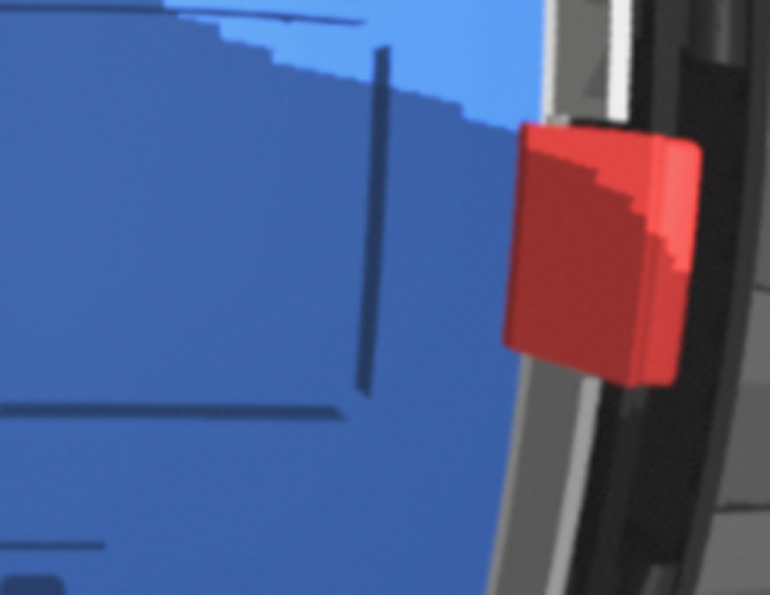

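```bash
python3 -m jog '[[[0,0,0],[0,0,0],-1],[[0,0,0],[0,0,0],0],[[0,0,0],[0,0,0],0],[[0,-0.3,0],[0,0,0],0.2],[[0,-0.8,0],[0,0,0],0.2]]'; python3 -m jog '[[[-0.1,-0.8,-0.5],[0,0,0],0.2],[[-0.1,-0.6,-0.9],[0,0,0],0.2],[[0,-0.2,-0.9],[0,0,0],0.2],[[0,0,-0.5],[0,0,0],0.2],[[0,0,0],[0,0,0],0.2]]'; python3 - <<'E'
from h import *
import pickle
p,M,_=pose()
f=optics.grab_frame("wrist");cv2.imwrite("pics/w22.png",f["image"]);pickle.dump((f,p,M),open("fw22.pkl","wb"))
s=optics.grab_frame("side");crop(s["image"],220,120,340,240,5,"side22.png")
E
```

```text
t: 26.55
position: [0.5688, 0.0193, 0.1138]
ee_rot: [-0.704, 0.707, 0.034, -0.06]
wrist_force: [0.3, -0.3, 0.9]
gripper_width: 0.0399
t: 27.05
position: [0.5801, -0.1224, 0.1957]
ee_rot: [-0.703, 0.707, 0.034, -0.061]
wrist_force: [-0.3, -0.2, -0.6]
gripper_width: 0.0528
```

View pics/w22.png

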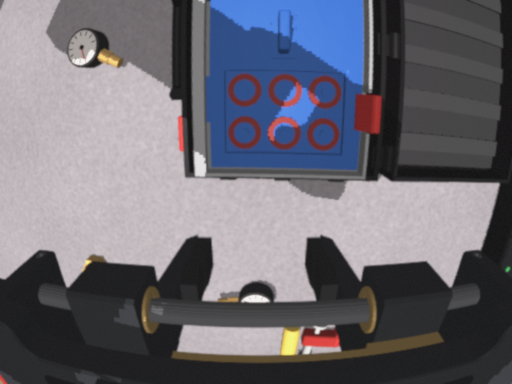

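View pics/side22.png

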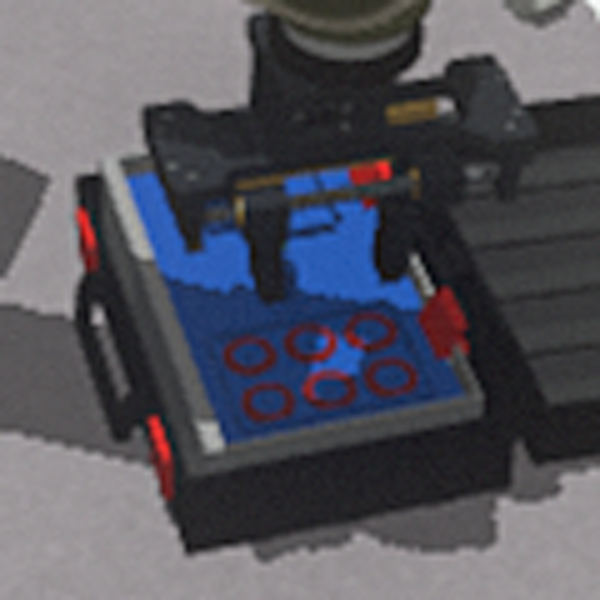

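```bash
python3 - <<'E'
from h import *
import pickle
f,p,M=pickle.load(open("fw22.pkl","rb"))
crop(f["image"],190,0,400,190,3.8,"w22c.png")
plan((0.57,-0.32,0.2),Rt(-70),n=8)
E
```

```text
pos [ 0.5798 -0.1196  0.1955] jaw 7.9 d [-0.0098 -0.2004  0.0045] turn deg [ 1.6 77.9 -1.8] rows 8
[[-0.09, -0.01, -0.49], [0.02, 1.13, -0.03]]
[[-0.01, -0.01, -0.5], [0.02, 1.13, -0.03]]
[[0.08, -0.01, -0.5], [0.02, 1.13, -0.03]]
[[0.16, -0.01, -0.48], [0.02, 1.13, -0.03]]
[[0.24, -0.01, -0.44], [0.02, 1.13, -0.03]]
[[0.31, -0.01, -0.4], [0.02, 1.13, -0.03]]
[[0.37, -0.01, -0.34], [0.02, 1.13, -0.03]]
[[0.42, -0.01, -0.27], [0.02, 1.13, -0.03]]
```

View pics/w22c.png

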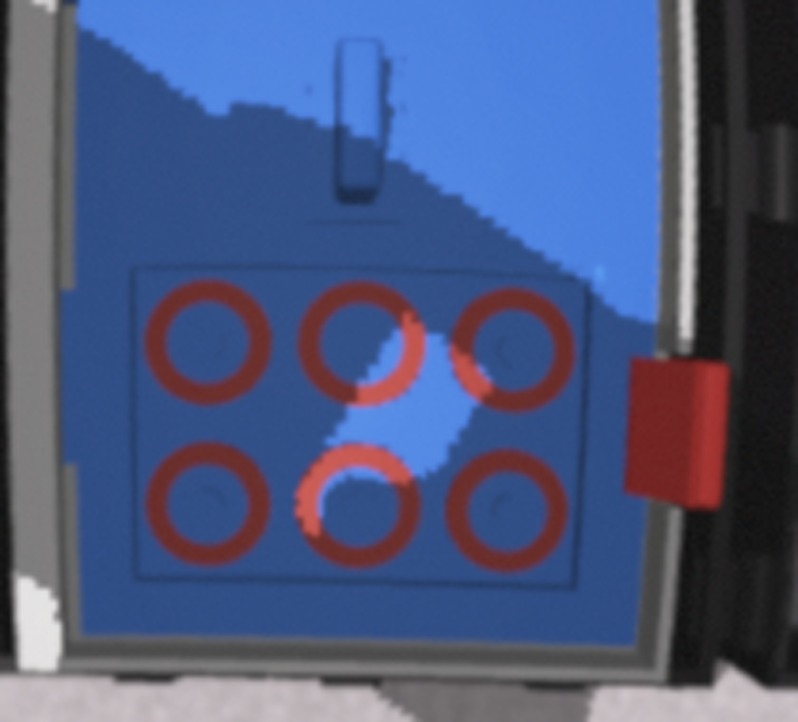

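```bash
python3 -m jog '[[[0,0,0.8],[0,0,0],0.2],[[0,0,0.8],[0,0,0],0.2],[[0,0,0.8],[0,0,0],0.2],[[0,0,0],[0,0,0],0.2],[[0,0,0],[0,0,0],0.2]]'|head -2; python3 - <<'E'
from h import *
import pickle
p,M,_=pose()
f=optics.grab_frame("wrist");pickle.dump((f,p,M),open("fw23.pkl","wb"))
crop(f["image"],150,0,410,200,3,"w23.png")
E
```

```text
t: 27.65
position: [0.5599, 0.0094, 0.1913]
```

View pics/w23.png

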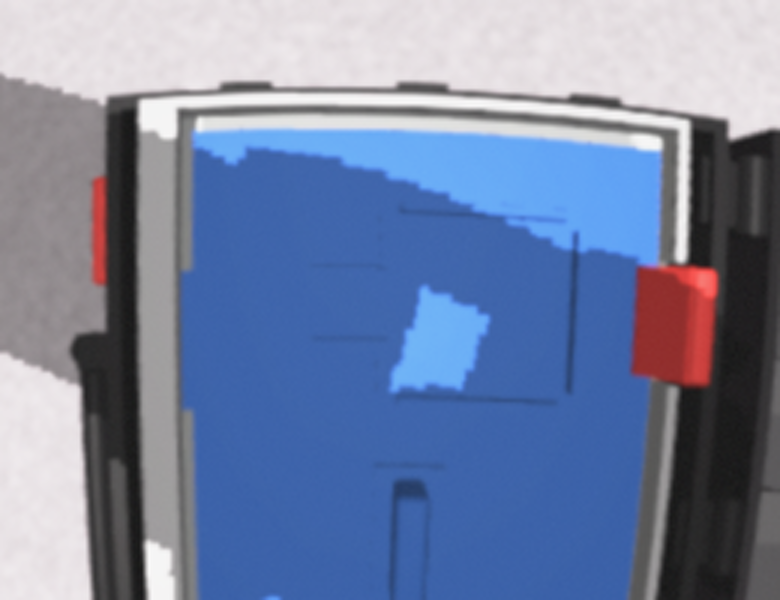

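```bash
python3 - <<'E'
from h import *
import pickle
f,p,M=pickle.load(open("fw23.pkl","rb"))
W=lambda x,y,z:onplane(f,150+(x+.5)/3-.5,(y+.5)/3-.5,z,True)
def L(q): d=q-np.array([*LC,0]); return np.array([d@LX,d@LY])*1000
for n,x,y,z in (("rear edge",660,200,.063),("rear edge2",643,500,.063),("left edge",300,130,.063),("left edge2",600,146,.063),("tongue out",182,300,.0625),("latch nose",636,268,.0645),("latch nose",632,374,.0645),("rib top line",402,211,.071),("rib top line r",565,219,.071),("rib right",576,233,.071),("rib right2",570,392,.071),("rib bot",400,398,.071),("rib bot r",556,403,.071),("handle far",410,485,.091)):
    q=W(x,y,z);print(n,q.round(4)[:2],L(q).round(1))
E
```

```text
rear edge [0.6381 0.1383] [ 75.7 108.5]
rear edge2 [0.6513 0.043 ] [76.6 12.2]
left edge [0.526  0.1395] [-35.3 124.1]
left edge2 [0.6166 0.1508] [ 55.9 123.6]
tongue out [0.4972 0.0827] [-71.2  71.4]
latch nose [0.6335 0.1151] [68.1 86.1]
latch nose [0.6384 0.0822] [68.7 52.8]
rib top line [0.5597 0.118 ] [-4.7 98.4]
rib top line r [0.6076 0.1246] [43.6 98.8]
rib right [0.6115 0.1211] [47.1 94.8]
rib right2 [0.6181 0.0733] [47.5 46.5]
rib bot [0.5676 0.0626] [-4.  42.5]
rib bot r [0.6145 0.0692] [43.4 42.9]
handle far [0.5733 0.0409] [-1.1 20.3]
```

```bash
python3 - <<'E'
from h import *
plan((0.51,-0.305,0.22),Rt(-80),n=11)
E
```

```text
pos [0.5599 0.0092 0.1913] jaw 8.2 d [-0.0499 -0.3142  0.0287] turn deg [ 2.  88.2 -2.2] rows 11
[[-0.17, -0.05, -0.55], [0.02, 0.93, -0.02]]
[[-0.09, -0.05, -0.57], [0.02, 0.93, -0.02]]
[[-0.01, -0.05, -0.58], [0.02, 0.93, -0.02]]
[[0.07, -0.05, -0.57], [0.02, 0.93, -0.02]]
[[0.15, -0.05, -0.56], [0.02, 0.93, -0.02]]
[[0.22, -0.05, -0.53], [0.02, 0.93, -0.02]]
[[0.3, -0.05, -0.5], [0.02, 0.93, -0.02]]
[[0.36, -0.05, -0.45], [0.02, 0.93, -0.02]]
[[0.42, -0.05, -0.4], [0.02, 0.93, -0.02]]
[[0.47, -0.05, -0.33], [0.02, 0.93, -0.02]]
[[0.52, -0.05, -0.26], [0.02, 0.93, -0.02]]
```

```bash
python3 -m jog '[[[-0.17,-0.05,-0.55],[0.02,0.93,-0.02],0.6],[[-0.09,-0.05,-0.57],[0.02,0.93,-0.02],0.6],[[-0.01,-0.05,-0.58],[0.02,0.93,-0.02],0.6],[[0.07,-0.05,-0.57],[0.02,0.93,-0.02],0.6],[[0.15,-0.05,-0.56],[0.02,0.93,-0.02],0.6]]'|head -2; python3 -m jog '[[[0.22,-0.05,-0.53],[0.02,0.93,-0.02],0.6],[[0.3,-0.05,-0.5],[0.02,0.93,-0.02],0.6],[[0.36,-0.05,-0.45],[0.02,0.93,-0.02],0.6],[[0.42,-0.05,-0.4],[0.02,0.93,-0.02],0.6],[[0.47,-0.05,-0.33],[0.02,0.93,-0.02],0.6]]'|head -2;python3 -m jog '[[[0.4,-0.05,-0.2],[0,0.5,0],0.6],[[0,0,0],[0,0,0],0.6],[[0,0,0],[0,0,0],0.6],[[0,0,0],[0,0,0],0.6],[[0,0,0],[0,0,0],0.6]]'; python3 - <<'E'
from h import *
import pickle
p,M,_=pose()
f=optics.grab_frame("wrist");pickle.dump((f,p,M),open("fw24.pkl","wb"));cv2.imwrite("pics/w24.png",f["image"])
print(p,jawyaw(M))
t=optics.grab_frame("top");crop(t["image"],190,130,400,260,3.8,"top24.png")
E
```

```text
t: 28.2
position: [0.5361, -0.1378, 0.2031]
t: 28.7
position: [0.5049, -0.2896, 0.2141]
t: 29.2
position: [0.498, -0.3159, 0.2152]
ee_rot: [-0.541, 0.543, -0.459, 0.449]
wrist_force: [0.3, 0.8, -1.1]
gripper_width: 0.0707
[ 0.49804455 -0.31594232  0.21515005] -79.90441087028961
```

View pics/w24.png

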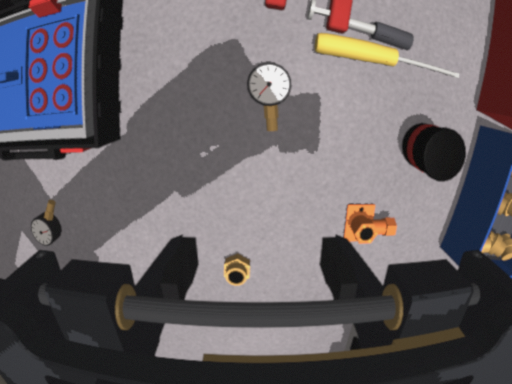

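View pics/top24.png

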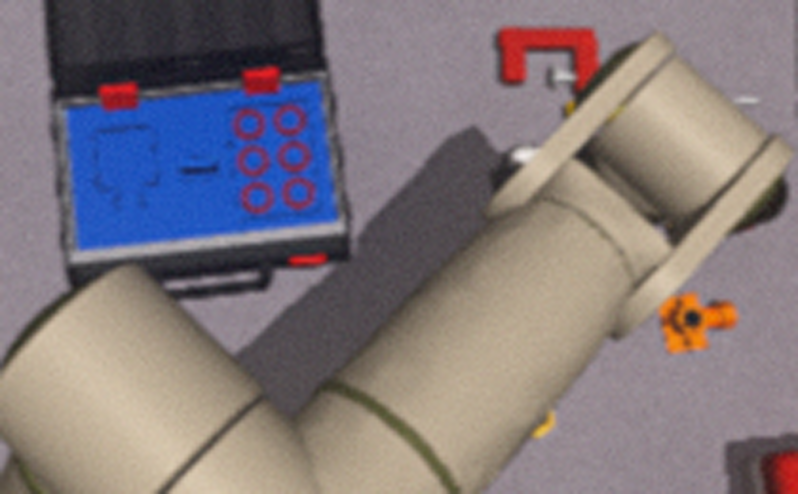

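```bash
python3 - <<'E'
from h import *
import pickle
f,p,M=pickle.load(open("fw24.pkl","rb"));im=f["image"]
crop(im,225,40,315,145,5,"w24g.png")
hsv=cv2.cvtColor(im,cv2.COLOR_BGR2HSV)
m=cv2.inRange(hsv,(0,0,120),(180,60,255));m[:,:247]=0;m[:,292:]=0;m[:60]=0;m[106:]=0
g=cv2.inRange(hsv,(10,90,60),(30,255,255));g[:100]=0;g[135:]=0;g[:,:260]=0;g[:,:285][:, :0]=0;g[:,285:]=0
ys,xs=np.nonzero(g);print("stem",xs.mean(),ys.mean(),ys.min(),ys.max())
for y in (106,112,118,124,130): 
    xx=np.nonzero(g[y])[0]; print(y,xx.min() if len(xx) else 0,xx.max() if len(xx) else 0)
E
```

```text
stem 270.90604026845637 116.66107382550335 105 130
106 264 276
112 265 277
118 266 276
124 267 276
130 268 275
```

View pics/w24g.png

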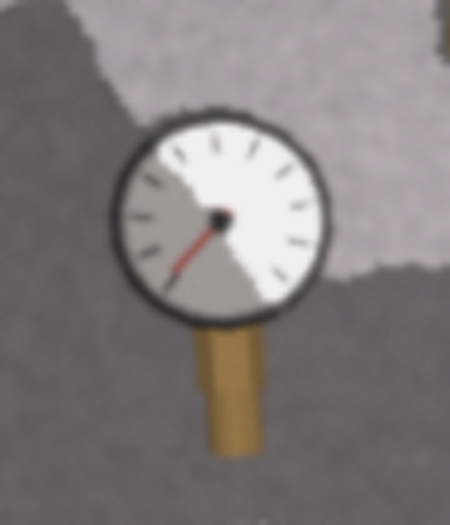

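```bash
python3 - <<'E'
from h import *
import pickle
f,p,M=pickle.load(open("fw24.pkl","rb"))
W=lambda x,y,z:onplane(f,225+(x+.5)/5-.5,40+(y+.5)/5-.5,z,True)
c=W(220,219,.027);e=W(236,453,.02);print(c,e,np.linalg.norm((c-e)[:2]))
d=(c-e)[:2];a=np.degrees(np.arctan2(d[1],d[0]));print("yaw",a)
plan((c[0],c[1],.09),Rt(a-90),n=4)
E
```

```text
[ 0.59353868 -0.30873553  0.027     ] [ 0.54157543 -0.32206945  0.02      ] 0.05364674712507165
yaw 14.391757215960126
pos [ 0.4981 -0.3159  0.2152] jaw -79.9 d [ 0.0954  0.0072 -0.1252] turn deg [ 0.7 -4.3 -0.5] rows 4
[[0.05, 0.62, 0.48], [0.02, -0.13, -0.02]]
[[0.06, 0.62, 0.48], [0.02, -0.13, -0.02]]
[[0.07, 0.62, 0.48], [0.02, -0.13, -0.02]]
[[0.08, 0.62, 0.47], [0.02, -0.13, -0.02]]
```

```bash
python3 -m jog '[[[0.05,0.6,0.48],[0.02,-0.13,-0.02],0.6],[[0.06,0.6,0.48],[0.02,-0.13,-0.02],0.6],[[0.07,0.6,0.48],[0.02,-0.13,-0.02],0.6],[[0.06,0.6,0.45],[0.02,-0.1,0],0.6],[[0,0,0],[0,0,0],0.6]]'; python3 - <<'E'
from h import *
plan((.5935,-.3085,.0115),Rt(-75.6),n=3)
f=optics.grab_frame("wrist");crop(f["image"],100,60,420,300,2.4,"w25.png")
E
```

```text
t: 29.8
position: [0.5968, -0.3057, 0.092]
ee_rot: [-0.56, 0.56, -0.43, 0.433]
wrist_force: [-0.0, -0.1, -0.7]
gripper_width: 0.0704
pos [ 0.5968 -0.3057  0.092 ] jaw -75.3 d [-0.0033 -0.0028 -0.0805] turn deg [-0.1  0.3  0.2] rows 3
[[0.01, 0.54, -0.03], [-0.01, 0.01, 0.01]]
[[0.01, 0.54, -0.03], [-0.01, 0.01, 0.01]]
[[0.01, 0.54, -0.03], [-0.01, 0.01, 0.01]]
```

View pics/w25.png

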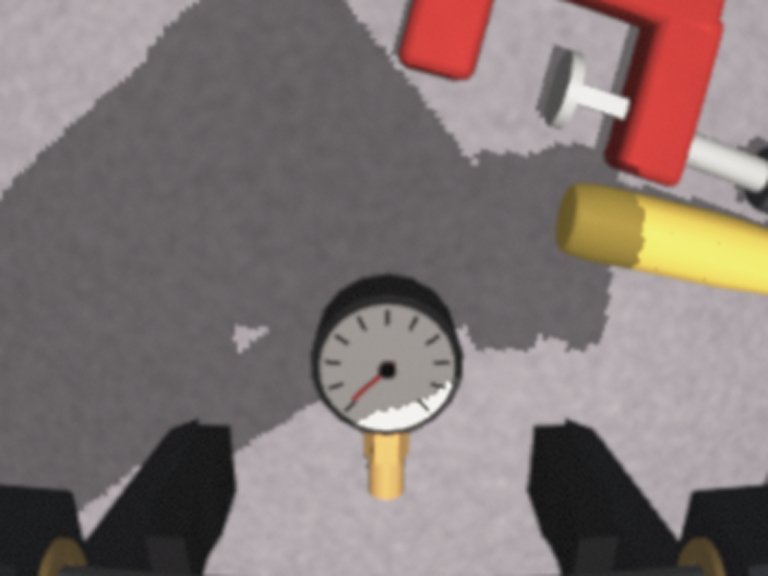

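```bash
python3 -m jog '[[[0.02,0.5,-0.08],[0,0.02,0.01],0.6],[[0,0.5,0],[0,0,0],0.6],[[0,0.35,0],[0,0,0],0.6],[[0,0,0],[0,0,0],0.6],[[0,0,0],[0,0,0],0.6]]'; python3 - <<'E'
from h import *
plan((.5935,-.3085,.0115),Rt(-75.6),n=1)
E
```

```text
t: 30.35
position: [0.5947, -0.3112, 0.0354]
ee_rot: [-0.559, 0.559, -0.426, 0.44]
wrist_force: [0.2, -0.2, 0.3]
gripper_width: 0.0706
pos [ 0.5947 -0.3112  0.0354] jaw -75.5 d [-0.0012  0.0027 -0.0239] turn deg [-0.7  0.1  0.9] rows 1
[[-0.06, 0.48, -0.01], [-0.08, 0.01, 0.1]]
```

```bash
python3 -m jog '[[[-0.05,0.25,-0.01],[-0.08,0.01,0.1],0.6],[[0,0.22,0],[0,0,0],0.6],[[0,0,0],[0,0,0],0.6],[[0,0,0],[0,0,0],0.6],[[0,0,0],[0,0,0],0.6]]'; python3 - <<'E'
from h import *
plan((.5935,-.3085,.0115),Rt(-75.6),n=1)
E
```

```text
t: 30.85
position: [0.5947, -0.31, 0.0142]
ee_rot: [-0.559, 0.559, -0.432, 0.435]
wrist_force: [0.2, -0.1, 0.4]
gripper_width: 0.0703
pos [ 0.5947 -0.31    0.0142] jaw -75.6 d [-0.0012  0.0015 -0.0027] turn deg [-0.1  0.   0.2] rows 1
[[-0.03, 0.05, -0.02], [-0.01, 0.0, 0.02]]
```

```bash
python3 -m jog '[[[-0.03,0.06,-0.02],[0,0,0.02],0.6],[[0,0,0],[0,0,0],-1],[[0,0,0],[0,0,0],-1],[[0,0,0],[0,0,0],-1],[[0,0,0],[0,0,0],-1]]'; python3 - <<'E'
from h import *
p,M,s=pose();print(p,jawyaw(M),s["gripper_width"])
E
```

```text
t: 31.35
position: [0.5935, -0.3088, 0.0115]
ee_rot: [0.559, -0.558, 0.432, -0.434]
wrist_force: [0.4, -0.3, -0.5]
gripper_width: 0.0489
[ 0.59349023 -0.30875959  0.01154366] -75.56885734894314 0.04886118145812453
```

```bash
python3 -m jog '[[[0,-0.3,0],[0,0,0],-1],[[0,-0.6,0],[0,0,0],-1],[[0,-0.8,0],[0,0,0],-1],[[-0.3,-0.8,-0.2],[0,0.1,0],-1],[[-0.6,-0.5,-0.3],[0,0.1,0],-1]]'; python3 - <<'E'
from h import *
plan((.48,.076,.25),Rt(-82.6),vmax=.85)
E
```

```text
t: 31.85
position: [0.5567, -0.2714, 0.1657]
ee_rot: [0.552, -0.551, 0.444, -0.441]
wrist_force: [0.3, 0.1, -0.7]
gripper_width: 0.0492
pos [ 0.5567 -0.2714  0.1657] jaw -77.4 d [-0.0767  0.3474  0.0843] turn deg [ 0.1  5.2 -0.2] rows 9
[[-0.79, -0.18, 0.0], [0.0, 0.07, -0.0]]
[[-0.79, -0.18, -0.01], [0.0, 0.07, -0.0]]
[[-0.79, -0.19, -0.01], [0.0, 0.07, -0.0]]
[[-0.79, -0.19, -0.02], [0.0, 0.07, -0.0]]
[[-0.79, -0.19, -0.03], [0.0, 0.07, -0.0]]
[[-0.79, -0.19, -0.04], [0.0, 0.07, -0.0]]
[[-0.79, -0.19, -0.05], [0.0, 0.07, -0.0]]
[[-0.79, -0.19, -0.05], [0.0, 0.07, -0.0]]
[[-0.79, -0.19, -0.06], [0.0, 0.07, -0.0]]
```

```bash
python3 -m jog '[[[-0.79,-0.18,0],[0,0.07,0],-1],[[-0.79,-0.18,0],[0,0.07,0],-1],[[-0.79,-0.19,-0.01],[0,0.07,0],-1],[[-0.79,-0.19,-0.02],[0,0.07,0],-1],[[-0.79,-0.19,-0.03],[0,0.07,0],-1]]'|head -2; python3 -m jog '[[[-0.79,-0.15,-0.04],[0,0.07,0],-1],[[-0.79,-0.1,-0.05],[0,0.07,0],-1],[[-0.79,-0.1,-0.05],[0,0.07,0],-1],[[-0.4,0,-0.06],[0,0.07,0],-1],[[0,0,0],[0,0,0],-1]]'|head -2; python3 - <<'E'
from h import *
plan((.48,.076,.25),Rt(-82.6),n=1)
E
```

```text
t: 32.35
position: [0.5121, -0.0738, 0.2229]
t: 32.85
position: [0.4784, 0.071, 0.2477]
pos [0.4784 0.071  0.2477] jaw -83.1 d [0.0016 0.005  0.0023] turn deg [-0.9 -0.5  0.3] rows 1
[[-0.09, -0.05, 0.04], [-0.11, -0.06, 0.04]]
```

```bash
python3 -m jog '[[[-0.09,-0.05,0.04],[-0.11,-0.06,0.04],-1],[[0,0,0],[0,0,0],-1],[[0,0,0],[0,0,0],-1],[[0,0,0],[0,0,0],-1],[[0,0,0],[0,0,0],-1]]'|head -2; python3 - <<'E'
from h import *
import pickle
p,M,_=pose()
f=optics.grab_frame("wrist");pickle.dump((f,p,M),open("fw26.pkl","wb"));cv2.imwrite("pics/w26.png",f["image"])
crop(f["image"],115,0,375,290,2,"w26c.png");print(p,jawyaw(M))
print("dial centre pred",proj(f,p+M@np.array([0,-.0155,0]),True))
E
```

```text
t: 33.35
position: [0.4808, 0.0731, 0.2515]
[0.48081843 0.0731445  0.25154736] -82.71044740618183
dial centre pred [257.87006349 265.38122861]
```

View pics/w26c.png

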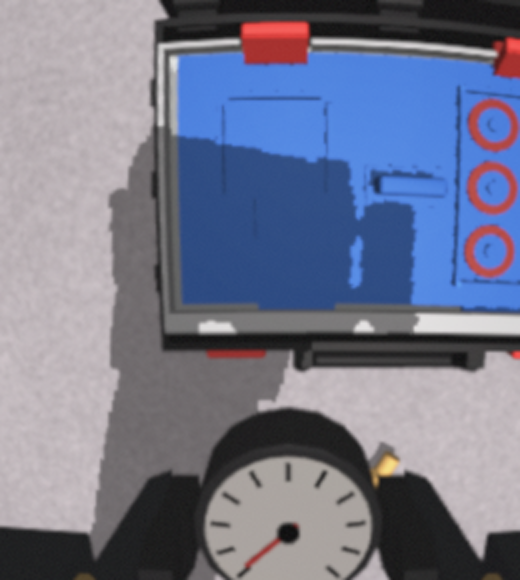

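```bash
python3 - <<'E'
from h import *
import pickle
f,p,M=pickle.load(open("fw26.pkl","rb"))
crop(f["image"],215,35,360,110,5,"w26z.png")
W=lambda x,y,z:onplane(f,115+(x+.5)/2-.5,(y+.5)/2-.5,z,True)
def L(q): d=q-np.array([*LC,0]); return (np.array([d@LX,d@LY])*1000).round(1)
for z in (.063,.067,.071):
    print(z,"left",L(W(223,104,z)),L(W(224,190,z)),"right",L(W(326,104,z)),L(W(326,190,z)),"rear",L(W(228,98,z)),L(W(322,99,z)))
print("handle top ends",L(W(377,178,.091)),L(W(445,186,.091)))
E
```

```text
0.063 left [45.6 98.9] [-3.3 98.8] right [45.  42.4] [-3.8 42.4] rear [49.  96.1] [47.8 44.6]
0.067 left [45.  98.5] [-3.3 98.4] right [44.4 42.6] [-3.8 42.6] rear [48.3 95.7] [47.2 44.8]
0.071 left [44.4 98.1] [-3.4 98. ] right [43.8 42.9] [-3.8 42.9] rear [47.7 95.3] [46.6 45. ]
handle top ends [ 2.9 18.1] [  0.3 -17.7]
```

```bash
python3 - <<'E'
from h import *
import pickle
f,p,M=pickle.load(open("fw26.pkl","rb"))
crop(f["image"],160,35,350,165,4.1,"w26z.png")
E
```

```text
(no output)
```

View pics/w26z.png

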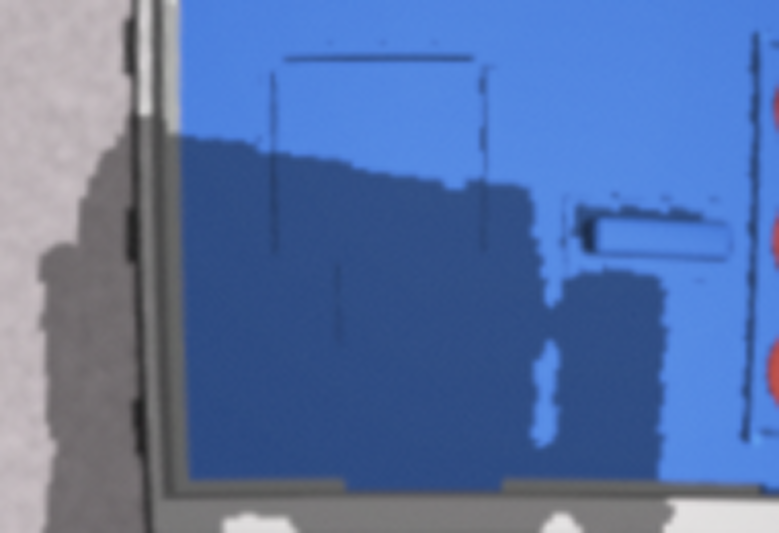

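```bash
python3 - <<'E'
from h import *
G=np.array([*LC,0])+.0200*LX+.0711*LY;print(G)
plan((G[0],G[1],.14),Rt(-82.6),n=4)
E
```

```text
[0.58767606 0.09408373 0.        ]
pos [0.4808 0.0732 0.2515] jaw -82.7 d [ 0.1069  0.0209 -0.1115] turn deg [ 0.  -0.1 -0. ] rows 4
[[-0.04, 0.56, 0.54], [0.0, -0.0, -0.0]]
[[-0.04, 0.56, 0.54], [0.0, -0.0, -0.0]]
[[-0.04, 0.56, 0.54], [0.0, -0.0, -0.0]]
[[-0.04, 0.56, 0.54], [0.0, -0.0, -0.0]]
```

```bash
python3 -m jog '[[[-0.04,0.5,0.54],[0,0,0],-1],[[-0.04,0.5,0.54],[0,0,0],-1],[[-0.04,0.5,0.54],[0,0,0],-1],[[-0.04,0.5,0.5],[0,0,0],-1],[[0,0,0],[0,0,0],-1]]'|head -2; python3 - <<'E'
from h import *
G=np.array([*LC,0])+.0200*LX+.0711*LY
plan((G[0],G[1],.095),Rt(-82.6),n=2)
E
```

```text
t: 33.9
position: [0.5893, 0.0936, 0.1482]
pos [0.5893 0.0936 0.1482] jaw -82.9 d [-0.0016  0.0005 -0.0532] turn deg [-0.1 -0.3  0. ] rows 2
[[-0.01, 0.53, -0.02], [-0.01, -0.01, 0.0]]
[[-0.01, 0.53, -0.02], [-0.01, -0.01, 0.0]]
```

```bash
python3 -m jog '[[[-0.01,0.4,-0.03],[0,-0.02,0],-1],[[-0.01,0.5,-0.02],[0,0,0],-1],[[0,0,0],[0,0,0],-1],[[0,0,0],[0,0,0],-1],[[0,0,0],[0,0,0],-1]]'|head -2; python3 - <<'E'
from h import *
G=np.array([*LC,0])+.0200*LX+.0711*LY
plan((G[0],G[1],.0745),Rt(-82.6),n=1)
f=optics.grab_frame("wrist");crop(f["image"],100,60,420,300,2.4,"w27.png")
E
```

```text
t: 34.4
position: [0.5873, 0.0933, 0.1056]
pos [0.5873 0.0933 0.1056] jaw -82.7 d [ 0.0004  0.0008 -0.0311] turn deg [-0.3 -0.1  0.1] rows 1
[[-0.02, 0.62, 0.01], [-0.03, -0.01, 0.01]]
```

View pics/w27.png

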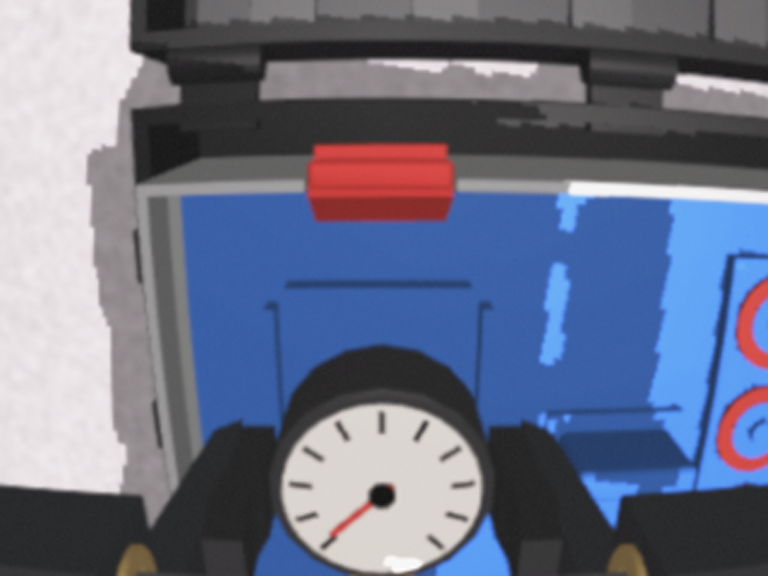

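```bash
python3 -m jog '[[[-0.02,0.25,0.01],[-0.03,0,0.01],-1],[[0,0.2,0],[0,0,0],-1],[[0,0,0],[0,0,0],-1],[[0,0,0],[0,0,0],-1],[[0,0,0],[0,0,0],-1]]'|head -5; python3 - <<'E'
from h import *
G=np.array([*LC,0])+.0200*LX+.0711*LY
plan((G[0],G[1],.0745),Rt(-82.6),n=1)
f=optics.grab_frame("wrist");crop(f["image"],100,60,420,300,2.4,"w28.png")
E
```

```text
t: 34.95
position: [0.5887, 0.0944, 0.0834]
ee_rot: [0.532, -0.53, 0.466, -0.468]
wrist_force: [-0.1, -0.7, -1.0]
gripper_width: 0.0492
pos [0.5887 0.0944 0.0834] jaw -82.7 d [-0.0011 -0.0003 -0.0089] turn deg [-0.2 -0.1  0. ] rows 1
[[0.0, 0.18, -0.02], [-0.02, -0.01, 0.0]]
```

View pics/w28.png

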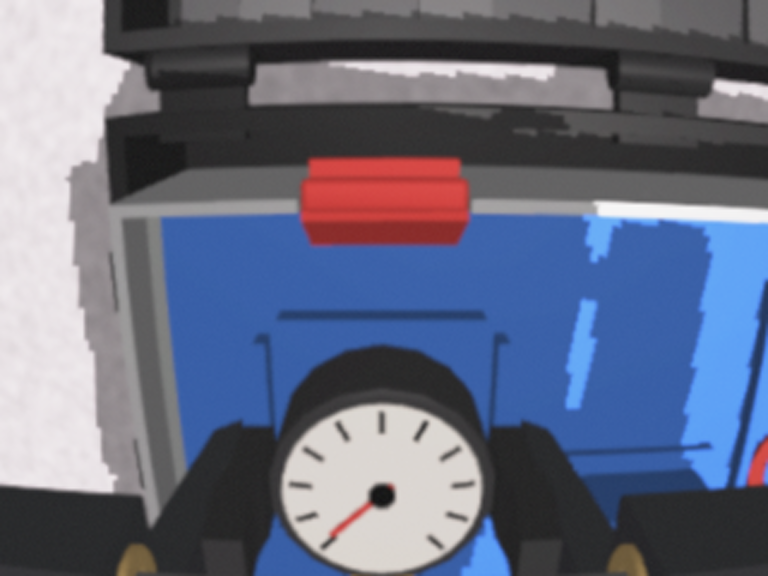

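```bash
python3 -m jog '[[[0,0.1,-0.02],[-0.02,0,0],-1],[[0,0.08,0],[0,0,0],-1],[[0,0,0],[0,0,0],-1],[[0,0,0],[0,0,0],-1],[[0,0,0],[0,0,0],-1]]'|head -5; python3 - <<'E'
from h import *
G=np.array([*LC,0])+.0200*LX+.0711*LY
plan((G[0],G[1],.0745),Rt(-82.6),n=1)
E
```

```text
t: 35.5
position: [0.5882, 0.0942, 0.0745]
ee_rot: [0.531, -0.53, 0.467, -0.468]
wrist_force: [-0.3, -0.3, -1.1]
gripper_width: 0.0491
pos [0.5882 0.0942 0.0745] jaw -82.7 d [-0.0005 -0.0001 -0.    ] turn deg [-0.1 -0.1  0. ] rows 1
[[0.0, 0.0, -0.01], [-0.01, -0.01, 0.01]]
```

```bash
python3 -m jog '[[[0,0.06,-0.01],[0,0,0],-1],[[0,0,0],[0,0,0],-1],[[0,0,0],[0,0,0],-1],[[0,0,0],[0,0,0],-1],[[0,0,0],[0,0,0],-1]]'|head -5; python3 - <<'E'
from h import *
p,M,s=pose();print(p,s["wrist_force"])
E
```

```text
t: 36.0
position: [0.5885, 0.0942, 0.0749]
ee_rot: [0.532, -0.53, 0.466, -0.469]
wrist_force: [0.3, -0.6, -1.6]
gripper_width: 0.0495
[0.5885009  0.09424805 0.07486031] [ 0.31873473 -0.59473606 -1.64718526]
```

```bash
python3 -m jog '[[[0,0.1,-0.02],[-0.02,0,0],-1],[[0,0.04,0],[0,0,0],-1],[[0,0,0],[0,0,0],-1],[[0,0,0],[0,0,0],-1],[[0,0,0],[0,0,0],-1]]'|head -5; python3 - <<'E'
from h import *
p,M,s=pose();print(p,s["wrist_force"])
E
```

```text
t: 36.5
position: [0.5893, 0.0943, 0.0737]
ee_rot: [0.533, -0.529, 0.465, -0.469]
wrist_force: [-0.0, 0.5, 1.5]
gripper_width: 0.0492
[0.58933193 0.09434624 0.07374912] [-0.0454152   0.50882507  1.51432013]
```

```bash
python3 -m jog '[[[0,0,0],[0,0,0],0.35],[[0,0,0],[0,0,0],0.35],[[0,0,0],[0,0,0],0.35],[[0,-0.2,0],[0,0,0],0.35],[[0,-0.5,0],[0,0,0],0.35]]'; python3 -m jog '[[[0,-0.8,0],[0,0,0],0.35],[[0,-0.8,-0.4],[0,0,0],0.35],[[0,-0.5,-0.8],[0,0,0],0.35],[[0,0,-0.8],[0,0,0],0.35],[[0,0,0],[0,0,0],0.35]]'|head -2; python3 - <<'E'
from h import *
import pickle
p,M,_=pose()
f=optics.grab_frame("wrist");pickle.dump((f,p,M),open("fw29.pkl","wb"));cv2.imwrite("pics/w29.png",f["image"])
s=optics.grab_frame("side");crop(s["image"],220,120,340,240,5,"side29.png")
E
```

```text
t: 37.0
position: [0.5875, 0.0943, 0.1066]
ee_rot: [0.531, -0.531, 0.466, -0.468]
wrist_force: [-0.6, 0.0, 0.3]
gripper_width: 0.0593
t: 37.5
position: [0.4854, 0.0813, 0.2209]
```

View pics/w29.png

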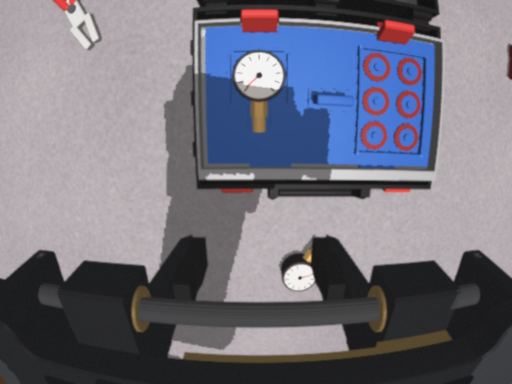

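View pics/side29.png

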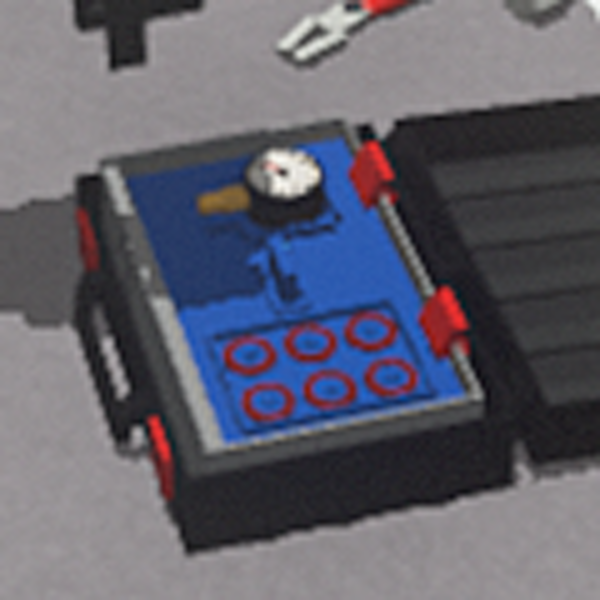

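```bash
python3 - <<'E'
from h import *
import pickle
f,p,M=pickle.load(open("fw29.pkl","rb"))
crop(f["image"],190,5,450,195,3,"w29c.png")
def L(q): d=q-np.array([*LC,0]); return (np.array([d@LX,d@LY,q[2]])*1000).round(1)
for z in (.090,.098): print(z,"dial",L(onplane(f,258.8,75.3,z,True)))
E
```

```text
0.09 dial [20.7 70.4 90. ]
0.098 dial [20.1 70.5 98. ]
```

View pics/w29c.png

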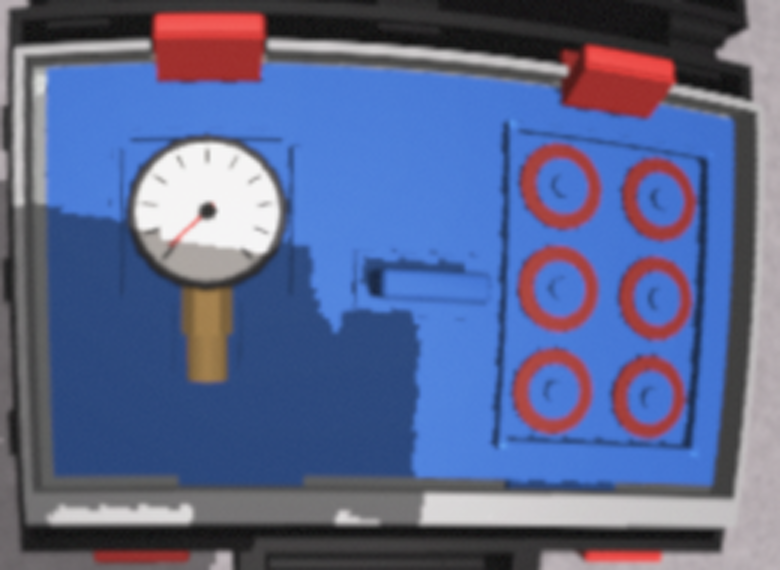

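```bash
python3 - <<'E'
from cell import hand_in,get_state
s=get_state();print(s["t"],s["wrist_force"].round(1)); print(hand_in())
E
```

```text
37.6 [ 0.4 -0.3  0.5]
the job is handed in; nothing more can be done
None
```

The kit is packed and handed in at t = 37.6 s. The hand-in gave no verdict, so this rests on my own camera and force checks.

- **Liner:** seen about 6 mm forward of the middle. The divider's tongues met the front wall within about 1 mm of where that estimate put it.
- **Valve and elbow:** both are down in their nests, valve handle up. The gripper heights matched the nest floor, and the pictures showed both seated. The elbow went in about 4 mm further back than I aimed, but it still seated.
- **Divider:** I tilted it about 16°, slid the tongues under the lip and pressed it down by the handle. It sits about 2 mm to the right (limit 7). Both latch noses lie about 7 mm over its rear edge, so they look fully out. I read the latches from pictures only and did not pull on the divider to test them.
- **Gauge:** I set down the one farthest from the base with about 3 N of contact before letting go. Its dial reads within about 1 mm of the recess centre, with the stem to the front.
- **End state:** the arm is clear with about 0.5 N or less on the wrist. I saw none of the bench items shift in the pictures, but I did not measure them again at the end.

Three small readings disagreed. The wrist camera was about 1–2 mm off the gripper's own position. Small downward moves were sometimes not followed and had to be repeated with larger ones. After the press, the plate computed 2–4 mm too low, which I put down to the grip sliding on the handle.

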